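# Line up the riser blocks and weight the plate

### The arm

A 6-joint arm with a two-finger parallel gripper is mounted at the origin on the work surface. World frame = base frame: x ahead of the robot, y to its left, z up, the work surface at z = 0. Lengths are in m, angles in rad, forces in N, time in s.
With the tool pointing down it reaches from about 0.35 to 0.775 m from the base axis. Payload 7.3 kg.
Tool frame: the origin (TCP) lies at the very end of the fingers, on their centre line; the grasp point (between the pads) lies 19 mm behind it; z points along the fingers, y is the line along which they close (so a half turn about z gives the same grasp; the last joint's range is limited). The gripper opens to 92 mm and grips with 3 to 60 N. Pads are 19 mm wide; open, the fingers measure 130 mm over their backs; the gripper's body (75 mm by 190 mm) begins 47 mm behind the grasp point.
Start: joints at [-1.492, 0.342, 1.524, -0, 1.275, -0.146], TCP at [0.117, -0.512, 0.199] pointing down, gripper open.
Joint ranges: [-2.53, 2.53], [-0.77, 2.02], [0.04, 2.7], [-1, 4.14], [0.28, 2.66], [-3.11, 3.11]. Speed limits (rad/s): [2.57, 2.57, 3.14, 3.14, 3.14, 3.14].

### API

Orientations are given as [roll, pitch, yaw] about the fixed x, y, z axes, in that order (R = Rz(yaw) Ry(pitch) Rx(roll)).
In Python, from cell import telemetry, eyes, job gives the robot as it stands.
- The arm moves only by the tool apply_moves, never from a script. Its arguments are lists of equal length, an entry for each row: "delta_pos": the shift along the world's x, y, z each as a share of 0.4 m, from -1 to 1, a list of three; "dr": the turn, a rotation vector about the world's x, y, z each as a share of 0.5 rad, from -1 to 1, a list of three; "jaw": the opening, from 0 (shut) to 1 (fully open). A call has 1 to 8 rows; each row is the pose to reach, as a shift and turn from the pose commanded when the call began; what a row does not reach only later rows make up. A row lasts 1/12 s, in which the tool goes at most 41.7 mm and 7.16 degrees, less where a joint would pass 70% of its speed; a pose out of reach is approached as far as the arm can. A call with a number of a shift or a turn outside -1 to 1 is refused whole. A call with a gripper value outside its range is refused whole. The fingers move at their own pace and stop on an object; "force" is the grip in N (left out, the last holds). Time passes only in rows, so rows that repeat a pose let the fingers close. It gives the time, the measured TCP pose, the force, the opening and the grip force at its end, in the units of the state.
- telemetry.observe(): the state, without advancing time (a new reading comes with each control period).
- eyes.read_camera(name): name is "scene" or "top"; returns the picture (384x512x3 uint8, red, green, blue); there is no depth.
- eyes.camera_model(name): a dict with "vertical_fov" (degrees; the focal length in pixels is half the picture's height over the tangent of half this angle, whatever the lens; pixels are square), "cx", "cy" (the principal point, pixels), "k1" (the pictures are not rectified: a ray, as slopes to the right and down, at radius r is drawn at 1 + k1 r^2 times it, then the intrinsics apply), "rvec" (rotation vector, rad) and "tvec" (3), from world to camera coordinates, as OpenCV has them. Camera axes: x right, y down, z forward; pixel columns grow to the right and rows downward; lengths in m; the calibration is good to about 2 mm. A picture is of the moment at which its call begins. camera_model takes no time and is no camera call.
- job.hand_in(): hands the job in; it is judged then, once.
The state is a dict: "time": time; "qpos": joint angles; "qvel": joint speeds; "joint_efforts": joint torques, N m; "tool_pos": TCP position; "tool_rot": TCP orientation; "contact_force": force on the tool from outside, world axes, zero at the start; "torque": the same for the moment, N m; "opening": finger opening in m; "grip_force": force on a finger pad.
Only numpy, scipy, OpenCV 4.12 (cv2) and the standard library are available. Lean on these libraries where they do the work, as an engineer would, in place of code of your own. Each camera call takes 0.05 s, during which the arm holds its last target. There are 200 camera calls.

### The job

Lift the holed plate off the glue-up jig and set it aside, then straighten the loose wooden blocks into an even row: each square with its end against the back rail, one centred on each black end line and the rest spaced evenly between. Lower the plate over the two pins until it lies flush on the blocks, and gently stand the jug in the middle of its left half (the robot's left) and the tin in the middle of its right half as weights, disturbing nothing else on the bench.

Things in the scene. Friction and masses are not known exactly. Their poses are not given: they have to be found in the camera images.
- jig: Fixed glue-up jig: white bed 260 (x) x 450 (y) x 18 mm. Origin: centre of its underside; x away from the robot, y along the row to the robot's left. On the bed: dark back rail 6 mm high, near face at x = +102, y = -170 to +170 mm; two steel pins at x = +70, y = -185 and +185 mm; two thin black end lines across the bed at y = -130 and +130 mm.
- pin_r (a point): Tip of the right locating pin, 86 mm above the table: 12 mm diameter up to 74 mm, then tapering. Axes as the jig's.
- pin_l (a point): Tip of the left locating pin, alike.
- plate: Loose clamping plate: plywood bar 64 (x) x 410 (y) x 24 mm, 0.4 kg, with a through hole of 18 mm diameter at y = -185 and +185 mm on its centre line. Origin: centre of its underside. At the start it is stored on the jig: over the pins, flat on the bed. Can be gripped across its 64 mm width at the middle with the fingertips, clear of the rail.
- jug: Closed grey jug, 0.7 kg, standing on the left of the table. Body 64 (x) x 110 (y) x 112 mm; on top a grip bar 24 mm wide (x), 16 mm high, along y from -52 to +32 mm, centred 148 mm above the underside, 28 mm clear of the body; black cap at y = +43 mm, 130 mm high. Origin: centre of its underside.
- tin: Plain metal tin, 0.5 kg, 64 mm diameter, 95 mm tall, standing on the left of the table. Origin: centre of its underside.
- block1: One of five alike loose wooden blocks, of which 3 to 5 are present: 64 (x) x 32 (y) x 28 mm high, about 50 g. Origin: centre of its underside; x along its length. Starts askew on the near half of the jig's bed.
- block2: One of five alike loose wooden blocks, of which 3 to 5 are present: 64 (x) x 32 (y) x 28 mm high, about 50 g. Origin: centre of its underside; x along its length. Starts askew on the near half of the jig's bed.
- block3: One of five alike loose wooden blocks, of which 3 to 5 are present: 64 (x) x 32 (y) x 28 mm high, about 50 g. Origin: centre of its underside; x along its length. Starts askew on the near half of the jig's bed.
- block4: One of five alike loose wooden blocks, of which 3 to 5 are present: 64 (x) x 32 (y) x 28 mm high, about 50 g. Origin: centre of its underside; x along its length. Starts askew on the near half of the jig's bed.
- block5: One of five alike loose wooden blocks, of which 3 to 5 are present: 64 (x) x 32 (y) x 28 mm high, about 50 g. Origin: centre of its underside; x along its length. Starts askew on the near half of the jig's bed.
- bottle: Bystander: amber glass bottle, 64 mm diameter, 170 mm tall, on the far right of the table. Origin: centre of its underside.
- funnel: Bystander: white funnel standing mouth down, 110 mm diameter, 125 mm tall, on the near left of the table. Origin: centre of its underside.
- wiper: Bystander: chrome wiper arm, 340 mm long (y), 22 mm high, lying beyond the jig. Origin: on its underside near the middle.
- sander: Bystander: cork sanding block 70 x 110 x 35 mm, on the far left of the table. Origin: centre of its underside.
- jar: Bystander: glass jar, 68 mm diameter, 80 mm tall, on the near right of the table. Origin: centre of its underside.
Mind the look-alikes: they are no part of the job. Leave any blue or pink look-alike of the tin alone. Of the things that look like the jug, the smaller one is meant.

How it is judged:
On the way, in this order (a step that is already met when the one before it is completed fails the run):
1. all the blocks stand in an even row against the rail, from end line to end line (x of block1 in the frame of jig between 0.061 and 0.079 m and angle between the x axis of each of block1, block2, block3, block4, block5 and the x axis of jig, either way round below 0.1 rad and angle between each of block1, block2, block3, block4, block5's own z axis and vertical below 0.08 rad and z of block1 in the frame of jig between 0.014 and 0.022 m and x of block2 in the frame of jig between 0.061 and 0.079 m and z of block2 in the frame of jig between 0.014 and 0.022 m and x of block3 in the frame of jig between 0.061 and 0.079 m and z of block3 in the frame of jig between 0.014 and 0.022 m and x of block4 in the frame of jig between 0.061 and 0.079 m and z of block4 in the frame of jig between 0.014 and 0.022 m and x of block5 in the frame of jig between 0.061 and 0.079 m and z of block5 in the frame of jig between 0.014 and 0.022 m and (((y of block1 in the frame of jig between -0.138 and -0.122 m or y of block1 in the frame of jig between -0.008 and 0.008 m or y of block1 in the frame of jig between 0.122 and 0.138 m) and (y of block2 in the frame of jig between -0.138 and -0.122 m or y of block2 in the frame of jig between -0.008 and 0.008 m or y of block2 in the frame of jig between 0.122 and 0.138 m) and (y of block3 in the frame of jig between -0.138 and -0.122 m or y of block3 in the frame of jig between -0.008 and 0.008 m or y of block3 in the frame of jig between 0.122 and 0.138 m) and (y of block4 in the frame of jig between -0.138 and -0.122 m or y of block4 in the frame of jig between -0.008 and 0.008 m or y of block4 in the frame of jig between 0.122 and 0.138 m) and (y of block5 in the frame of jig between -0.138 and -0.122 m or y of block5 in the frame of jig between -0.008 and 0.008 m or y of block5 in the frame of jig between 0.122 and 0.138 m)) or ((y of block1 in the frame of jig between -0.138 and -0.122 m or y of block2 in the frame of jig between -0.138 and -0.122 m or y of block3 in the frame of jig between -0.138 and -0.122 m or y of block4 in the frame of jig between -0.138 and -0.122 m or y of block5 in the frame of jig between -0.138 and -0.122 m) and (y of block1 in the frame of jig between -0.0513 and -0.0353 m or y of block2 in the frame of jig between -0.0513 and -0.0353 m or y of block3 in the frame of jig between -0.0513 and -0.0353 m or y of block4 in the frame of jig between -0.0513 and -0.0353 m or y of block5 in the frame of jig between -0.0513 and -0.0353 m) and (y of block1 in the frame of jig between 0.0353 and 0.0513 m or y of block2 in the frame of jig between 0.0353 and 0.0513 m or y of block3 in the frame of jig between 0.0353 and 0.0513 m or y of block4 in the frame of jig between 0.0353 and 0.0513 m or y of block5 in the frame of jig between 0.0353 and 0.0513 m) and (y of block1 in the frame of jig between 0.122 and 0.138 m or y of block2 in the frame of jig between 0.122 and 0.138 m or y of block3 in the frame of jig between 0.122 and 0.138 m or y of block4 in the frame of jig between 0.122 and 0.138 m or y of block5 in the frame of jig between 0.122 and 0.138 m) and (y of block1 in the frame of jig between -0.138 and -0.122 m or y of block1 in the frame of jig between -0.0513 and -0.0353 m or y of block1 in the frame of jig between 0.0353 and 0.0513 m or y of block1 in the frame of jig between 0.122 and 0.138 m) and (y of block2 in the frame of jig between -0.138 and -0.122 m or y of block2 in the frame of jig between -0.0513 and -0.0353 m or y of block2 in the frame of jig between 0.0353 and 0.0513 m or y of block2 in the frame of jig between 0.122 and 0.138 m) and (y of block3 in the frame of jig between -0.138 and -0.122 m or y of block3 in the frame of jig between -0.0513 and -0.0353 m or y of block3 in the frame of jig between 0.0353 and 0.0513 m or y of block3 in the frame of jig between 0.122 and 0.138 m) and (y of block4 in the frame of jig between -0.138 and -0.122 m or y of block4 in the frame of jig between -0.0513 and -0.0353 m or y of block4 in the frame of jig between 0.0353 and 0.0513 m or y of block4 in the frame of jig between 0.122 and 0.138 m) and (y of block5 in the frame of jig between -0.138 and -0.122 m or y of block5 in the frame of jig between -0.0513 and -0.0353 m or y of block5 in the frame of jig between 0.0353 and 0.0513 m or y of block5 in the frame of jig between 0.122 and 0.138 m)) or ((y of block1 in the frame of jig between -0.138 and -0.122 m or y of block2 in the frame of jig between -0.138 and -0.122 m or y of block3 in the frame of jig between -0.138 and -0.122 m or y of block4 in the frame of jig between -0.138 and -0.122 m or y of block5 in the frame of jig between -0.138 and -0.122 m) and (y of block1 in the frame of jig between -0.073 and -0.057 m or y of block2 in the frame of jig between -0.073 and -0.057 m or y of block3 in the frame of jig between -0.073 and -0.057 m or y of block4 in the frame of jig between -0.073 and -0.057 m or y of block5 in the frame of jig between -0.073 and -0.057 m) and (y of block1 in the frame of jig between -0.008 and 0.008 m or y of block2 in the frame of jig between -0.008 and 0.008 m or y of block3 in the frame of jig between -0.008 and 0.008 m or y of block4 in the frame of jig between -0.008 and 0.008 m or y of block5 in the frame of jig between -0.008 and 0.008 m) and (y of block1 in the frame of jig between 0.057 and 0.073 m or y of block2 in the frame of jig between 0.057 and 0.073 m or y of block3 in the frame of jig between 0.057 and 0.073 m or y of block4 in the frame of jig between 0.057 and 0.073 m or y of block5 in the frame of jig between 0.057 and 0.073 m) and (y of block1 in the frame of jig between 0.122 and 0.138 m or y of block2 in the frame of jig between 0.122 and 0.138 m or y of block3 in the frame of jig between 0.122 and 0.138 m or y of block4 in the frame of jig between 0.122 and 0.138 m or y of block5 in the frame of jig between 0.122 and 0.138 m)))), for 0.2 s.
2. the plate is over both pins and lies flush on the blocks (x of plate in the frame of jig between 0.064 and 0.076 m and y of plate in the frame of jig between -0.006 and 0.006 m and angle between the y axis of plate and the y axis of jig, either way round below 0.04 rad and angle between plate's own z axis and vertical below 0.02 rad and z of plate in the frame of jig between 0.043 and 0.05 m), for 0.2 s.
3. the jug stands on the left half of the plate and the tin on the right half (x of jug in the frame of jig between 0.05 and 0.09 m and y of jug in the frame of jig between 0.06 and 0.14 m and z of jug in the frame of plate between 0.02 and 0.029 m and angle between each of jug, tin's own z axis and vertical below 0.06 rad and x of tin in the frame of jig between 0.05 and 0.09 m and y of tin in the frame of jig between -0.14 and -0.06 m and z of tin in the frame of plate between 0.02 and 0.029 m), for 0.2 s.
At the end, for the whole second after the job is handed in: Blocks flat, within 9 mm of the rail, 0.1 rad of square, 8 mm of their places in the even row; plate over the pins, flush on them (4 mm, 0.02 rad); jug on its left half, tin on its right, upright, still, 60 to 140 mm from its middle, 20 mm from its centre line (all of step 1 and all of step 2 and all of step 3 and linear speed of each of jug, tin, plate below 0.02 m/s); the robot touches nothing.
It fails at once if a bystander (bottle, funnel, wiper arm, sanding block or jar) is moved more than 30 mm (distance of any of bottle, funnel, wiper, sander, jar from where it was at the start of the episode above 0.03 m).
It fails at once if the jug or the tin is dropped or banged onto the plate (over 60 N) (contact force between any of jug, tin and plate above 60 N).
Of block1, block2, block3, block4, block5 only 3 to 5 are there at a start; the rules pass over those that are not, and their reading is None.
At some moment in a run one of block1, block2, block3, block4, block5 may be knocked a few centimetres aside while the robot is not near it.
It also fails if it takes over 210 s, if anything falls off the work surface, if the arm or the gripper's body presses on something with over 40 N, if the wrist force passes 120 N, or if a joint passes its speed limit or range.

## Working session

There is one attempt and no reset: what is moved stays moved. The work goes in short steps, Python scripts to look and compute and a tool call to move; the robot and the scene stay as the last step left them, time stands still between calls to the robot, and variables do not carry over. Pictures are saved under pics/ and viewed, at most 14 in all, crops included, and the job is handed in when it is done.

Besides the shell and the picture viewer there is one more tool, called after "Call:" by a JSON object that holds its "op" and its "data", one argument or row to a line. apply_moves: Moves the arm, as the interface text tells. Its arguments: {"type":"object","properties":{"delta_pos":{"type":"array"},"dr":{"type":"array"},"jaw":{"type":"array"},"force":{"type":"number"}},"required":["delta_pos","dr","jaw"]}

```bash
mkdir -p pics; ls; cat > h.py <<'E'
import numpy as np, cv2
from cell import telemetry, eyes, job
def model(n):
    m=eyes.camera_model(n); f=192/np.tan(np.radians(m["vertical_fov"])/2)
    R=cv2.Rodrigues(np.array(m["rvec"],float))[0]; t=np.array(m["tvec"],float)
    return m,f,R,t
def ray(n,uv):
    m,f,R,t=model(n); d=(np.array(uv,float)-[m["cx"],m["cy"]])/f
    s=d.copy()
    for _ in range(30): s=d/(1+m["k1"]*(s@s))
    v=R.T@np.array([s[0],s[1],1]); return -R.T@t, v/np.linalg.norm(v)
def plane(n,uv,z):
    o,v=ray(n,uv); return o+v*(z-o[2])/v[2]
def tri(a,ua,b,ub):
    o,v=ray(a,ua); p,w=ray(b,ub)
    s=np.linalg.lstsq(np.c_[v,-w],p-o,rcond=None)[0]
    A,B=o+v*s[0],p+w*s[1]; return (A+B)/2,np.linalg.norm(A-B)
def proj(n,P):
    m,f,R,t=model(n); c=R@np.array(P,float)+t; s=c[:2]/c[2]
    return s*(1+m["k1"]*(s@s))*f+[m["cx"],m["cy"]]
def snap(n,name):
    im=eyes.read_camera(n); cv2.imwrite(f"pics/{name}.png",im[:,:,::-1]); return im
E
python3 - <<'E'
from h import *
for n in("top","scene"):
    im=snap(n,n+"0"); cv2.imwrite(f"pics/{n}0b.png",cv2.resize(im[:,:,::-1],(800,600),interpolation=cv2.INTER_CUBIC)); m=model(n); print(n,m[0],-m[2].T@m[3])
print(telemetry.observe())
E
```

```text
pics
top {'vertical_fov': 50.82135565411945, 'cx': 253.99714298685575, 'cy': 196.1251029008971, 'k1': -0.013257085930166994, 'rvec': array([ 2.17076735, -2.21739018,  0.06283554]), 'tvec': array([0.13027555, 0.50932135, 1.13337782])} [0.44844231 0.12220857 1.15969384]
scene {'vertical_fov': 56.185923816075196, 'cx': 256.1957159485052, 'cy': 192.71258730877258, 'k1': -0.037436941855235856, 'rvec': array([ 2.01589672,  0.85759882, -0.44770844]), 'tvec': array([-0.45368813, -0.10335733,  1.38968511])} [ 1.18290952 -0.52718252  0.68596212]
{'time': 0.1, 'qpos': array([-1.49201951e+00,  3.42660482e-01,  1.52495005e+00, -1.36078457e-05,
        1.27540611e+00, -1.46016038e-01]), 'qvel': array([-0.00134018, -0.00155639, -0.00222815,  0.00052175,  0.00011945,
       -0.00109835]), 'joint_efforts': array([ 1.50354601e-03, -4.32006204e+01, -2.44693494e+01,  7.19639333e-02,
        5.26201911e-02, -4.28457508e-05]), 'tool_pos': array([ 0.11700061, -0.51136763,  0.19850067]), 'tool_rot': array([-3.14018192e+00, -1.94313385e-04,  2.24796688e-01]), 'contact_force': array([-0.61204643,  0.18210076,  0.07847344]), 'torque': array([-0.00078739,  0.00629744, -0.0340676 ]), 'grip_force': 0.0, 'opening': 0.09161179639737603}
```

View pics/top0b.png

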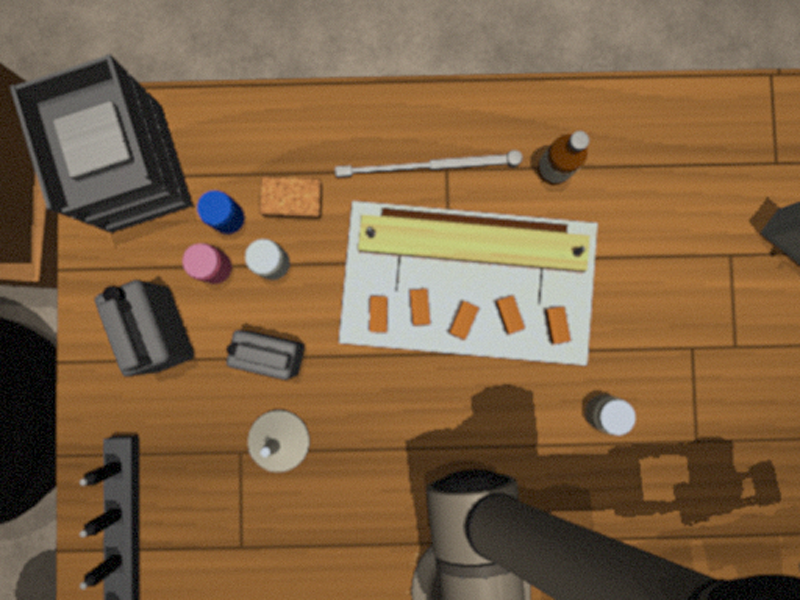

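View pics/scene0b.png

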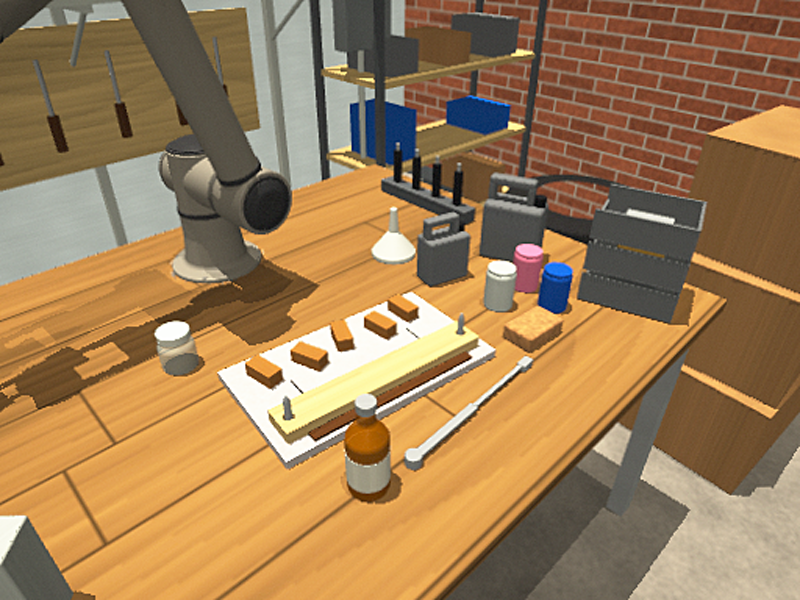

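The top view shows five orange blocks at about (378,313), (420,307), (463,320), (510,314) and (558,325). The plate is over pins at (370,232) and (578,250), the silver tin is at (265,258) and the small jug at (265,353). Blue and pink look-alikes stand nearby. Next I measure them.

```bash
cat >> h.py <<'E'
def comps(mask,amin=40):
    n,l,s,c=cv2.connectedComponentsWithStats(mask.astype(np.uint8)); return [(s[i,4],c[i],l==i) for i in range(1,n) if s[i,4]>=amin]
def rect(n,m,z):
    cs,_=cv2.findContours(cv2.resize(m.astype(np.uint8)*255,None,fx=4,fy=4,interpolation=cv2.INTER_LINEAR)//128,cv2.RETR_EXTERNAL,cv2.CHAIN_APPROX_NONE)
    c=max(cs,key=cv2.contourArea)[:,0,:]; uv=(c+.5)/4-.5
    P=np.array([plane(n,u,z)[:2] for u in uv]); b=cv2.boxPoints(cv2.minAreaRect((P*1000).astype(np.float32)))/1000
    e=[b[1]-b[0],b[2]-b[1]]; e.sort(key=np.linalg.norm); L=e[1]
    a=np.arctan2(L[1],L[0]); a=(a+np.pi/2)%np.pi-np.pi/2
    return b.mean(0),np.linalg.norm(e[1]),np.linalg.norm(e[0]),a
def jig(im):
    h=cv2.cvtColor(im,cv2.COLOR_RGB2HSV); w=(h[...,1]<60)&(h[...,2]>120)
    c=max(comps(w),key=lambda c:c[0]); return rect("top",c[2],.018)
def blocks(im):
    h=cv2.cvtColor(im,cv2.COLOR_RGB2HSV); hull=np.zeros(im.shape[:2],np.uint8)
    pts=np.array([proj("top",list(p)+[.018]) for p in J(np.array([[-.125,-.22],[-.125,.22],[.1,.22],[.1,-.22]]))])
    cv2.fillPoly(hull,[pts.astype(np.int32)],1)
    o=(hull>0)&(h[...,1]>140)&(h[...,0]<17)&(h[...,2]>70)
    return [rect("top",c[2],.032) for c in comps(o)]
JC=None;JA=0
def J(p): return np.atleast_2d(p)@np.array([[np.cos(JA),np.sin(JA)],[-np.sin(JA),np.cos(JA)]])+JC
def Ji(p): return (np.atleast_2d(p)-JC)@np.array([[np.cos(JA),-np.sin(JA)],[np.sin(JA),np.cos(JA)]])
E
python3 - <<'E'
import h as H
from h import *
im=cv2.imread("pics/top0.png")[:,:,::-1].copy(); sc=cv2.imread("pics/scene0.png")[:,:,::-1].copy()
c,L,W,a=jig(im); print("jig",c,L,W,a)
H.JC=c; H.JA=((a-np.pi/2)+np.pi/2)%np.pi-np.pi/2; print("JA",H.JA)
for b in blocks(im): print("b",b[0],b[1:], Ji(b[0]), b[3]-H.JA)
hs=cv2.cvtColor(im,cv2.COLOR_RGB2HSV)
for p in ((365,232),(570,255),(265,258),(265,345),(378,313),(475,240)): print(p,hs[int(p[1]*.64),int(p[0]*.64)])
for s in(1,-1):
    P=list(J([.07,s*.185])[0])+[.086]; print("pin pred",proj("top",P)/.64,proj("scene",P)/.64)
y=(hs[...,0]>20)&(hs[...,0]<35)&(hs[...,1]>80)&(hs[...,2]>150)
k=max(comps(y),key=lambda c:c[0]); r=rect("top",k[2],.042);print("plate",r,Ji(r[0]))
E
```

```text
Traceback (most recent call last):
  File "h.py", line 34, in jig
    c=max(comps(w),key=lambda c:c[0]); return rect("top",c[2],.018)
                                              ~~~~^^^^^^^^^^^^^^^^^
  File "h.py", line 28, in rect
    P=np.array([plane(n,u,z)[:2] for u in uv]); b=cv2.boxPoints(cv2.minAreaRect((P*1000).astype(np.float32)))/1000
                ~~~~~^^^^^^^
  File "h.py", line 13, in plane
    o,v=ray(n,uv); return o+v*(z-o[2])/v[2]
        ~~~^^^^^^
  File "h.py", line 8, in ray
    m,f,R,t=model(n); d=(np.array(uv,float)-[m["cx"],m["cy"]])/f
            ~~~~~^^^
  File "h.py", line 4, in model
    m=eyes.camera_model(n); f=192/np.tan(np.radians(m["vertical_fov"])/2)
ValueError: time passes only in moves, steps and waits
```

```bash
sed -i 's/^def model(n):/import functools\n@functools.cache\ndef model(n):/' h.py
cat > m0.py <<'E'
import h as H
from h import *
im=cv2.imread("pics/top0.png")[:,:,::-1].copy(); sc=cv2.imread("pics/scene0.png")[:,:,::-1].copy()
c,L,W,a=jig(im); print("jig",c,L,W,a)
H.JC=c; H.JA=((a-np.pi/2)+np.pi/2)%np.pi-np.pi/2; print("JA",H.JA)
for b in blocks(im): print("b",b[0],b[1:], Ji(b[0]), b[3]-H.JA)
hs=cv2.cvtColor(im,cv2.COLOR_RGB2HSV)
for p in ((365,232),(570,255),(265,258),(265,345),(378,313),(475,240)): print(p,hs[int(p[1]*.64),int(p[0]*.64)])
for s in(1,-1):
    P=list(J([.07,s*.185])[0])+[.086]; print("pin pred",proj("top",P)/.64,proj("scene",P)/.64)
y=(hs[...,0]>20)&(hs[...,0]<35)&(hs[...,1]>80)&(hs[...,2]>150)
k=max(comps(y),key=lambda c:c[0]); r=rect("top",k[2],.042);print("plate",r,Ji(r[0]))
E
python3 m0.py
```

```text
jig [1.0101416  0.10370584] 1.5007547 0.15715939 1.5501286
JA -0.020667791
b [0.9097618  0.10656816] (np.float32(0.43943784), np.float32(0.0577807), np.float32(1.5516673)) [[-0.10041754  0.00078723]] 1.5723351
(365, 232) [ 28 107 165]
(570, 255) [ 33  97 203]
(265, 258) [ 93  11 206]
(265, 345) [ 18  20 128]
(378, 313) [ 14 188 182]
(475, 240) [ 28 103 194]
pin pred [294.66272312 -18.2979039 ] [725.61834527 397.91319213]
pin pred [504.89305796 -18.26027009] [602.38315147 545.83999156]
plate (array([ 0.62297004, -0.01942361], dtype=float32), np.float32(0.40911105), np.float32(0.066821896), np.float32(1.4572324)) [[-0.38454425 -0.13110456]]
```

```bash
sed -i 's/w=(h\[...,1\]<60)&(h\[...,2\]>120)/w=(h[...,1]<60)\&(h[...,2]>150); w[:110]=0/' h.py
python3 m0.py
```

```text
jig [ 0.5536818  -0.01107542] 0.45327526 0.263241 1.4589301
JA -0.111866236
b [0.5105887  0.07964394] (np.float32(0.06307305), np.float32(0.030939842), np.float32(0.059045315)) [[-0.05295101  0.08534171]] 0.17091155
b [0.4995007  0.15326743] (np.float32(0.06080141), np.float32(0.030076038), np.float32(-0.021207333)) [[-0.07218853  0.15726723]] 0.0906589
b [ 0.49349678 -0.08125971] (np.float32(0.06319212), np.float32(0.033381805), np.float32(0.30856216)) [[-0.05197394 -0.07646424]] 0.4204284
b [0.48487937 0.00157389] (np.float32(0.062721394), np.float32(0.032168634), np.float32(-0.44357622)) [[-0.06978445  0.00488963]] -0.33170998
b [ 0.4732195  -0.16666813] (np.float32(0.06329203), np.float32(0.033027325), np.float32(0.16236567)) [[-0.06259006 -0.16360243]] 0.2742319
(365, 232) [ 28 107 165]
(570, 255) [ 33  97 203]
(265, 258) [ 93  11 206]
(265, 345) [ 18  20 128]
(378, 313) [ 14 188 182]
(475, 240) [ 28 103 194]
pin pred [368.74422369 227.8957688 ] [461.11462507 312.29366384]
pin pred [583.64811379 247.38242561] [285.07280249 394.28550065]
plate (array([ 0.62297004, -0.01942361], dtype=float32), np.float32(0.40911105), np.float32(0.066821896), np.float32(1.4572324)) [[ 0.0697871  -0.00056115]]
```

```bash
python3 - <<'E'
import cv2,numpy as np
t=cv2.imread("pics/top0.png");s=cv2.imread("pics/scene0.png")
def cr(i,x,y,w=66,h=50): 
    o=cv2.resize(i[y:y+h,x:x+w],(396,300),interpolation=cv2.INTER_CUBIC); cv2.putText(o,f"{x},{y}",(4,14),0,.45,(255,255,255),1); return o
a=np.vstack([np.hstack([cr(t,142,142),cr(t,142,203)]),np.hstack([cr(s,290,160),cr(s,255,132)])])
cv2.imwrite("pics/c1.png",a)
b=np.vstack([np.hstack([cr(t,220,125),cr(t,345,135)]),np.hstack([cr(s,270,190),cr(s,160,240)])])
cv2.imwrite("pics/c2.png",b)
E
```

```text
(no output)
```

View pics/c1.png

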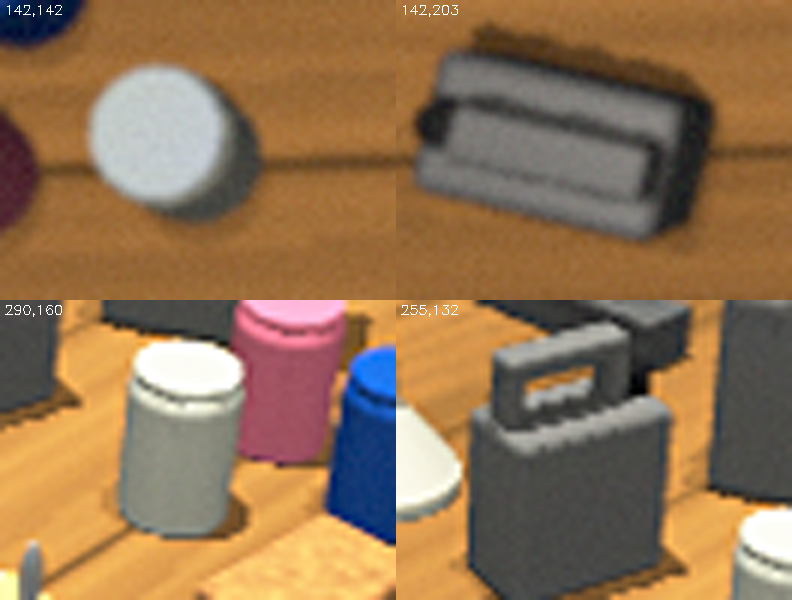

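View pics/c2.png

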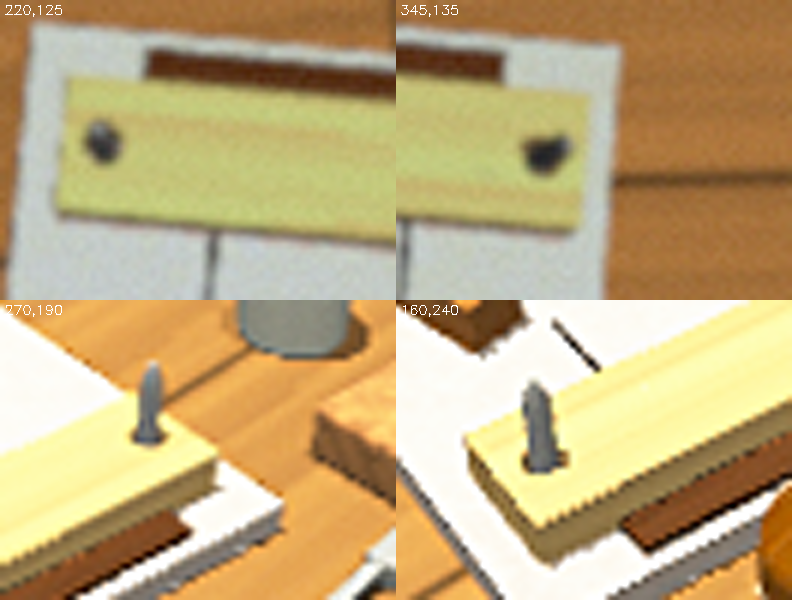

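Crops: tin lid top (167.8,164.0) / scene (321,171.4); jug bar top (166.8,227.8) / scene (282.3,139.2), with the cap at the image left (world +y). Pin tips are L (235.4,146)/(295.1,199.9) and R (372.3,158)/(182.8,253.3).

```bash
cat >> h.py <<'E'
JC=np.array([.5537,-.0111]);JA=-.1128
E
python3 - <<'E'
from h import *
T=lambda a,b:tri("top",a,"scene",b)
for n,a,b in (("tin",(167.8,164),(321,171.4)),("jugbar",(166.8,227.8),(282.3,139.2)),("pinL",(235.4,146),(295.1,199.9)),("pinR",(372.3,158),(182.8,253.3))):
    P,e=T(a,b); print(n,P.round(4),round(e,4),Ji(P[:2]).round(4))
# plate top corners, top & scene (left-far, left-near, ...)
# jig corner near-left?, plate right end near/far corners
f=lambda x0,y0,x,y:(x0+x/6-.4,y0+y/6-.4)
for n,a,b in (("plateRnear",f(345,135,180,230),f(160,240,70,140)),("plateRfar",f(345,135,193,94),f(160,240,145,228)),("plateLfar",f(220,125,68,75),f(270,190,217,157)),("jigLfar",f(220,125,35,27),f(270,190,280,207))):
    P,e=T(a,b); print(n,P.round(4),round(e,4),Ji(P[:2]).round(4))
im=cv2.imread("pics/top0.png")[:,:,::-1].copy()
# bar direction
a=plane("top",f(142,203,451,130) if 0 else f(142,203,53,130),.156);b=plane("top",f(142,203,249,172),.156);print("bar ends",a,b,np.linalg.norm(a-b),np.arctan2(*(a-b)[[1,0]]))
c=np.array([f(142,203,x-396,y) for x,y in((445,52),(420,190),(655,237),(685,97))]);Q=np.array([plane("top",u,.112)[:2] for u in c]);print("body",Q.mean(0),Q.tolist())
for u,z in (((265/800*512,440*.64),.0),((269*.64,450*.64),.125),((615*.64,417*.64),.08),((290*.64,197*.64),.035),((429*.64,165*.64),.022)): print(plane("top",u,z))
E
```

```text
tin [0.5986 0.3476 0.0907] 0.0011 [[0.0043 0.3614]]
jugbar [0.4302 0.3384 0.1523] 0.0006 [[-0.162   0.3334]]
pinL [0.6434 0.1663 0.085 ] 0.0009 [[0.0691 0.1864]]
pinR [ 0.6034 -0.2014  0.0825] 0.0022 [[ 0.0708 -0.1835]]
plateRnear [ 0.5684 -0.219   0.0372] 0.0002 [[ 0.038  -0.2049]]
plateRfar [ 0.6323 -0.2262  0.0392] 0.0015 [[ 0.1023 -0.2049]]
plateLfar [0.6774 0.1803 0.0379] 0.0008 [[0.1014 0.2041]]
jigLfar [0.7062 0.1973 0.0135] 0.0001 [[0.1281 0.2242]]
bar ends [0.43968831 0.37795423 0.156     ] [0.4207003  0.29712749 0.156     ] 0.08302714590714824 1.34005788673917
body [0.43241056 0.34512308] [[0.4729692278132156, 0.39064567826771573], [0.4137727585406754, 0.40187073488114095], [0.39152032569067663, 0.300827876861807], [0.4513799296802071, 0.28714803910724224]]
[0.27451362 0.3644625  0.        ]
[0.27705149 0.33203363 0.125     ]
[ 0.31226281 -0.24714344  0.08      ]
[0.71238758 0.30781974 0.035     ]
[0.76925717 0.05519625 0.022     ]
```

Call:
{"op": "apply_moves", "data": {
  "delta_pos": [
    [0.42,0.41,0],
    [0.42,0.41,0],
    [0.42,0.41,0],
    [0.42,0.41,0],
    [0.42,0.41,0],
    [0.42,0.41,0],
    [0.42,0.41,0]
  ],
  "dr": [
    [0,0,0.82],
    [0,0,0.82],
    [0,0,0.82],
    [0,0,0.82],
    [0,0,0.82],
    [0,0,0.82],
    [0,0,0.82]
  ],
  "jaw": [1,1,1,1,1,1,1]
}}

```text
time: 0.68
tool_pos: [0.2877, -0.3441, 0.199]
tool_rot: [-3.141, -0.002, 0.639]
contact_force: [-0.5, -0.2, 0.5]
opening: 0.0919
grip_force: 0.0
```

Call:
{"op": "apply_moves", "data": {
  "delta_pos": [
    [0.42,0.41,0],
    [0.42,0.41,0],
    [0.42,0.41,0],
    [0.42,0.41,0],
    [0.42,0.41,0],
    [0.42,0.41,0],
    [0.42,0.41,0]
  ],
  "dr": [
    [0,0,0.82],
    [0,0,0.82],
    [0,0,0.82],
    [0,0,0.82],
    [0,0,0.82],
    [0,0,0.82],
    [0,0,0.82]
  ],
  "jaw": [1,1,1,1,1,1,1]
}}

```text
time: 1.27
tool_pos: [0.4556, -0.1809, 0.1988]
tool_rot: [3.141, -0.001, 1.049]
contact_force: [-1.1, 0.3, 0.1]
opening: 0.0917
grip_force: 0.0
```

Call:
{"op": "apply_moves", "data": {
  "delta_pos": [
    [0.426,0.411,0],
    [0.426,0.411,0],
    [0.426,0.411,0],
    [0.426,0.411,0],
    [0.426,0.411,0],
    [0.426,0.411,0],
    [0.426,0.411,0],
    [0.426,0.411,0]
  ],
  "dr": [
    [0,0,0.826],
    [0,0,0.826],
    [0,0,0.826],
    [0,0,0.826],
    [0,0,0.826],
    [0,0,0.826],
    [0,0,0.826],
    [0,0,0.826]
  ],
  "jaw": [1,1,1,1,1,1,1,1]
}}

```text
time: 1.93
tool_pos: [0.6236, -0.0193, 0.1979]
tool_rot: [-3.14, 0.001, 1.46]
contact_force: [0.1, -0.7, 0.2]
opening: 0.0919
grip_force: 0.0
```

Call:
{"op": "apply_moves", "data": {
  "delta_pos": [
    [0,0,-0.1],
    [0,0,-0.2],
    [0,0,-0.3],
    [0,0,-0.35],
    [0,0,-0.4],
    [0,0,-0.423],
    [0,0,-0.423]
  ],
  "dr": [
    [0,0,0],
    [0,0,0],
    [0,0,0],
    [0,0,0],
    [0,0,0],
    [0,0,0],
    [0,0,0]
  ],
  "jaw": [1,1,1,1,1,1,1]
}}

```text
time: 2.52
tool_pos: [0.6213, -0.0208, 0.0278]
tool_rot: [-3.137, 0.0, 1.456]
contact_force: [-0.9, 0.5, 0.9]
opening: 0.0919
grip_force: 0.0
```

Call:
{"op": "apply_moves", "data": {
  "delta_pos": [
    [0,0,0],
    [0,0,0],
    [0,0,0],
    [0,0,0],
    [0,0,0],
    [0,0,0],
    [0,0,0],
    [0,0,0]
  ],
  "dr": [
    [0,0,0],
    [0,0,0],
    [0,0,0],
    [0,0,0],
    [0,0,0],
    [0,0,0],
    [0,0,0],
    [0,0,0]
  ],
  "jaw": [0.6,0.6,0.6,0.6,0.6,0.6,0.6,0.6],
  "force": 40
}}

```text
time: 3.18
tool_pos: [0.6235, -0.0193, 0.03]
tool_rot: [3.141, 0.0, 1.458]
contact_force: [0.6, 0.7, -0.5]
opening: 0.0553
grip_force: 0.0
```

```bash
python3 - <<'E'
from h import *
print(telemetry.observe())
a=snap("scene","s1")
b=a[150:330,140:380];cv2.imwrite("pics/s1c.png",cv2.resize(b[:,:,::-1],(800,600),interpolation=cv2.INTER_CUBIC))
E
```

```text
{'time': 3.1833, 'qpos': array([-1.53750498e-01,  6.85528899e-01,  1.43852679e+00,  5.43523143e-06,
        1.01733933e+00, -4.09203138e-02]), 'qvel': array([ 0.00056799,  0.00373414, -0.00087295,  0.00055745, -0.00165094,
        0.00155245]), 'joint_efforts': array([-5.56336032e-03, -5.62177527e+01, -2.09126705e+01,  6.72083558e-02,
        3.97622294e-02, -2.89326135e-04]), 'tool_pos': array([ 0.62346833, -0.0193075 ,  0.03003172]), 'tool_rot': array([3.14139500e+00, 3.46418322e-06, 1.45796329e+00]), 'contact_force': array([ 0.57856613,  0.71717685, -0.47268061]), 'torque': array([ 0.03789227, -0.07728948, -0.00906484]), 'grip_force': 0.0, 'opening': 0.05528796939530794}
```

View pics/s1c.png

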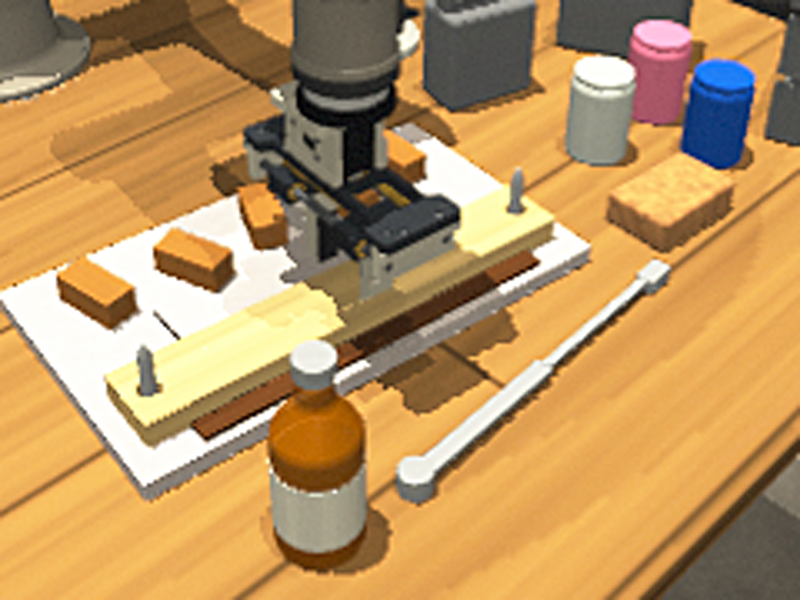

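```bash
python3 - <<'E'
from h import *
d=np.array([np.cos(JA),np.sin(JA)]);q=np.array([-d[1],d[0]]);T=np.array([.6235,-.0193])
for z in(.03,.045):
  for o in(.0277,.047):
    for w in(-.0095,.0095):
      print(z,o,w,((proj("scene",list(T+d*o+q*w)+[z])-[140,150])/.3).round(0))
s=cv2.imread("pics/s1.png")
cv2.imwrite("pics/s1d.png",cv2.resize(s[205:250,220:280],(800,600),interpolation=cv2.INTER_CUBIC))
E
```

```text
0.03 0.0277 -0.0095 [359. 321.]
0.03 0.0277 0.0095 [378. 312.]
0.03 0.047 -0.0095 [373. 334.]
0.03 0.047 0.0095 [392. 325.]
0.045 0.0277 -0.0095 [359. 307.]
0.045 0.0277 0.0095 [378. 298.]
0.045 0.047 -0.0095 [373. 320.]
0.045 0.047 0.0095 [392. 311.]
```

View pics/s1d.png

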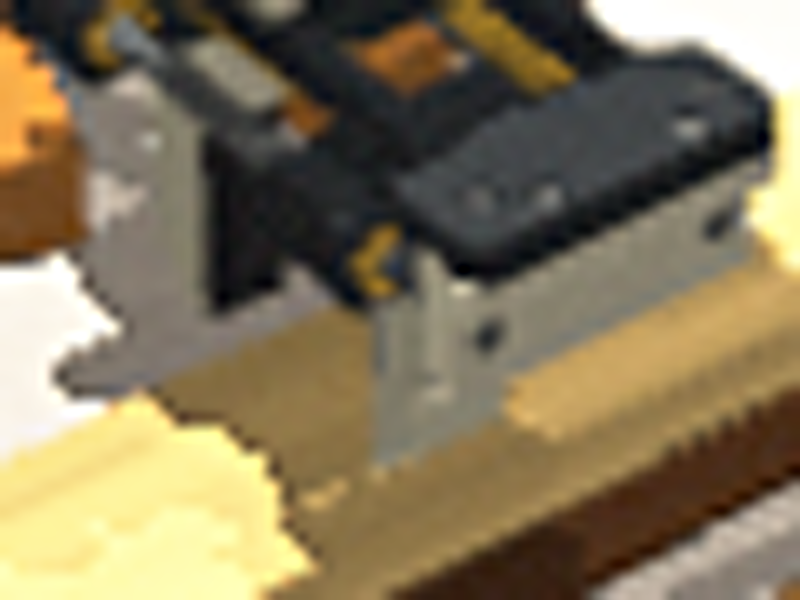

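The far fingertip's lower edge (about (249,240) full picture) sits on the plate's top instead of past its edge, so the tips are higher than reported. I'll probe downward gently to find the offset.

Call:
{"op": "apply_moves", "data": {
  "delta_pos": [
    [0,0,-0.002],
    [0,0,-0.004],
    [0,0,-0.006],
    [0,0,-0.006]
  ],
  "dr": [
    [0,0,0],
    [0,0,0],
    [0,0,0],
    [0,0,0]
  ],
  "jaw": [0.6,0.6,0.6,0.6]
}}

```text
time: 3.57
tool_pos: [0.6233, -0.0194, 0.0272]
tool_rot: [-3.141, -0.0, 1.458]
contact_force: [0.4, -0.2, 0.2]
opening: 0.0553
grip_force: 0.0
```

Call:
{"op": "apply_moves", "data": {
  "delta_pos": [
    [0,0,-0.002],
    [0,0,-0.004],
    [0,0,-0.006],
    [0,0,-0.008],
    [0,0,-0.008]
  ],
  "dr": [
    [0,0,0],
    [0,0,0],
    [0,0,0],
    [0,0,0],
    [0,0,0]
  ],
  "jaw": [0.6,0.6,0.6,0.6,0.6]
}}

```text
time: 3.98
tool_pos: [0.6233, -0.0194, 0.0241]
tool_rot: [-3.141, 0.0, 1.458]
contact_force: [-0.3, 0.2, -0.4]
opening: 0.0549
grip_force: 0.0
```

Call:
{"op": "apply_moves", "data": {
  "delta_pos": [
    [0,0,-0.002],
    [0,0,-0.004],
    [0,0,-0.006],
    [0,0,-0.006]
  ],
  "dr": [
    [0,0,0],
    [0,0,0],
    [0,0,0],
    [0,0,0]
  ],
  "jaw": [0.6,0.6,0.6,0.6]
}}

```text
time: 4.32
tool_pos: [0.6233, -0.0194, 0.0218]
tool_rot: [-3.141, 0.0, 1.458]
contact_force: [-0.0, 0.0, 0.2]
opening: 0.0551
grip_force: 0.0
```

```bash
python3 - <<'E'
from h import *
s=snap("scene","s2"); t=snap("top","t2")
a=cv2.resize(s[195:255,210:290],(400,300),interpolation=cv2.INTER_CUBIC);b=cv2.resize(t[120:240,215:375],(400,300),interpolation=cv2.INTER_CUBIC)
cv2.imwrite("pics/s2c.png",np.hstack([a,b])[:,:,::-1])
E
```

```text
(no output)
```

View pics/s2c.png

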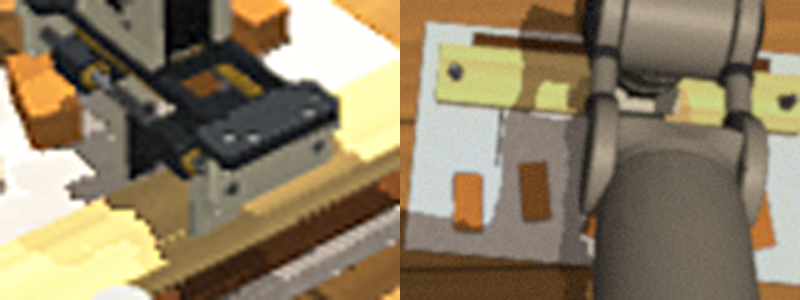

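Call:
{"op": "apply_moves", "data": {
  "delta_pos": [
    [0,0,-0.002],
    [0,0,-0.004],
    [0,0,-0.006],
    [0,0,-0.006]
  ],
  "dr": [
    [0,0,0],
    [0,0,0],
    [0,0,0],
    [0,0,0]
  ],
  "jaw": [0.6,0.6,0.6,0.6]
}}

```text
time: 4.75
tool_pos: [0.6233, -0.0194, 0.0193]
tool_rot: [-3.141, -0.0, 1.458]
contact_force: [-0.4, -0.6, -0.3]
opening: 0.0551
grip_force: 0.0
```

```bash
python3 - <<'E'
from h import *
d=np.array([np.cos(JA),np.sin(JA)]);q=np.array([-d[1],d[0]]);T=np.array([.6233,-.0194])
for o,z in((.032,.042),(.028,.042),(.047,.042),(.035,.042),(.035,.022),(.047,.022)):
  print(o,z,[((proj("scene",list(T+d*o+q*w)+[z])-[210,195])*5).round(0).tolist() for w in(-.02,-.01,0,.01)])
E
```

```text
0.032 0.042 [[177.0, 253.0], [192.0, 245.0], [207.0, 237.0], [222.0, 230.0]]
0.028 0.042 [[172.0, 249.0], [187.0, 241.0], [202.0, 233.0], [217.0, 226.0]]
0.047 0.042 [[194.0, 268.0], [209.0, 260.0], [224.0, 252.0], [239.0, 245.0]]
0.035 0.042 [[180.0, 256.0], [195.0, 248.0], [210.0, 240.0], [225.0, 233.0]]
0.035 0.022 [[180.0, 284.0], [195.0, 276.0], [210.0, 268.0], [225.0, 261.0]]
0.047 0.022 [[194.0, 296.0], [209.0, 288.0], [224.0, 280.0], [238.0, 273.0]]
```

Call:
{"op": "apply_moves", "data": {
  "delta_pos": [
    [0,0,-0.002],
    [0,0,-0.004],
    [0,0,-0.006],
    [0,0,-0.006]
  ],
  "dr": [
    [0,0,0],
    [0,0,0],
    [0,0,0],
    [0,0,0]
  ],
  "jaw": [0.6,0.6,0.6,0.6]
}}

```text
time: 5.08
tool_pos: [0.6233, -0.0194, 0.0169]
tool_rot: [-3.141, -0.0, 1.458]
contact_force: [-0.0, 0.4, 0.9]
opening: 0.0553
grip_force: 0.0
```

Call:
{"op": "apply_moves", "data": {
  "delta_pos": [
    [0,0,-0.002],
    [0,0,-0.004],
    [0,0,-0.005],
    [0,0,-0.005]
  ],
  "dr": [
    [0,0,0],
    [0,0,0],
    [0,0,0],
    [0,0,0]
  ],
  "jaw": [0.6,0.6,0.6,0.6]
}}

```text
time: 5.42
tool_pos: [0.6234, -0.0194, 0.015]
tool_rot: [-3.141, 0.0, 1.458]
contact_force: [-0.9, 0.1, 0.3]
opening: 0.0548
grip_force: 0.0
```

```bash
python3 - <<'E'
from h import *
s=snap("scene","s3")
cv2.imwrite("pics/s3c.png",cv2.resize(s[195:255,210:290],(800,600),interpolation=cv2.INTER_CUBIC)[:,:,::-1])
E
```

```text
(no output)
```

View pics/s3c.png

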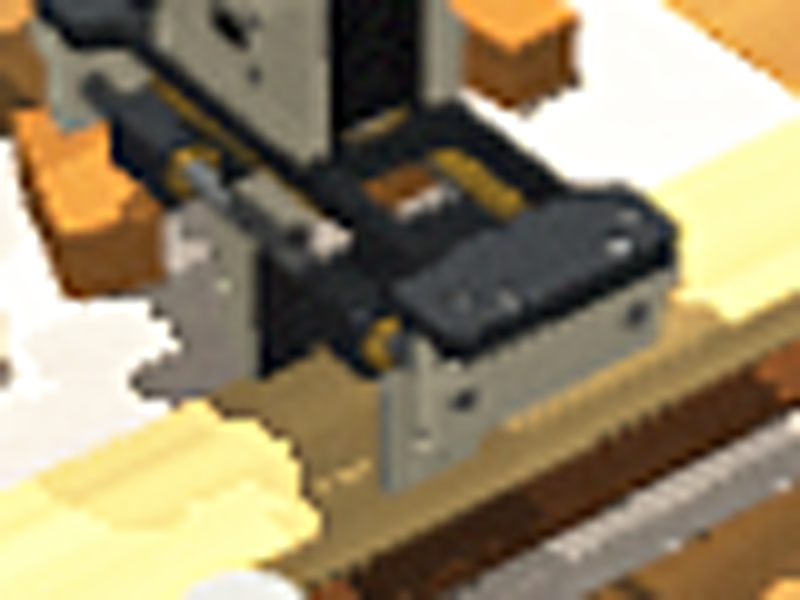

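Call:
{"op": "apply_moves", "data": {
  "delta_pos": [
    [0,0,-0.002],
    [0,0,-0.004],
    [0,0,-0.006],
    [0,0,-0.006]
  ],
  "dr": [
    [0,0,0],
    [0,0,0],
    [0,0,0],
    [0,0,0]
  ],
  "jaw": [0.6,0.6,0.6,0.6]
}}

```text
time: 5.8
tool_pos: [0.6236, -0.0194, 0.0147]
tool_rot: [3.14, 0.0, 1.458]
contact_force: [-4.2, -0.3, 12.9]
opening: 0.055
grip_force: 6.3
```

Call:
{"op": "apply_moves", "data": {
  "delta_pos": [
    [0,0,-0.002],
    [0,0,-0.004],
    [0,0,-0.006],
    [0,0,-0.006]
  ],
  "dr": [
    [0,0,0],
    [0,0,0],
    [0,0,0],
    [0,0,0]
  ],
  "jaw": [0.6,0.6,0.6,0.6]
}}

```text
time: 6.13
tool_pos: [0.6237, -0.0194, 0.0145]
tool_rot: [3.14, 0.0, 1.458]
contact_force: [-9.8, 0.0, 27.6]
opening: 0.0549
grip_force: 13.8
```

Contact: the plate top (42 mm) is touched at a reported z of 14.8 mm, so the finger ends are about 27 mm above the reported TCP. From here, tip height = reported z + 27 mm.

Call:
{"op": "apply_moves", "data": {
  "delta_pos": [
    [0,0,0.03],
    [0,0,0.07],
    [0,0,0.07],
    [0,0,0.07],
    [0,0,0.07],
    [0,0,0.07],
    [0,0,0.07]
  ],
  "dr": [
    [0,0,0],
    [0,0,0],
    [0,0,0],
    [0,0,0],
    [0,0,0],
    [0,0,0],
    [0,0,0]
  ],
  "jaw": [0.6,0.6,1,1,1,1,1]
}}

```text
time: 6.72
tool_pos: [0.6228, -0.0193, 0.0372]
tool_rot: [-3.14, -0.0, 1.458]
contact_force: [0.2, -0.1, -0.2]
opening: 0.0838
grip_force: 0.0
```

Call:
{"op": "apply_moves", "data": {
  "delta_pos": [
    [0,0,0],
    [0,0,-0.02],
    [0,0,-0.04],
    [0,0,-0.06],
    [0,0,-0.075],
    [0,0,-0.085],
    [0,0,-0.085]
  ],
  "dr": [
    [0,0,0],
    [0,0,0],
    [0,0,0],
    [0,0,0],
    [0,0,0],
    [0,0,0],
    [0,0,0]
  ],
  "jaw": [1,1,1,1,1,1,1]
}}

```text
time: 7.3
tool_pos: [0.6226, -0.0192, 0.0028]
tool_rot: [-3.139, -0.0, 1.458]
contact_force: [-0.3, 0.4, 0.3]
opening: 0.0916
grip_force: 0.0
```

Call:
{"op": "apply_moves", "data": {
  "delta_pos": [
    [0,0,0],
    [0,0,0],
    [0,0,0],
    [0,0,0],
    [0,0,0],
    [0,0,0],
    [0,0,0],
    [0,0,0]
  ],
  "dr": [
    [0,0,0],
    [0,0,0],
    [0,0,0],
    [0,0,0],
    [0,0,0],
    [0,0,0],
    [0,0,0],
    [0,0,0]
  ],
  "jaw": [0.5,0.5,0.5,0.5,0.5,0.5,0.5,0.5],
  "force": 40
}}

```text
time: 7.97
tool_pos: [0.6228, -0.0193, 0.0046]
tool_rot: [-3.14, 0.0, 1.458]
contact_force: [-5.0, 0.1, 5.6]
opening: 0.0635
grip_force: 40.0
```

Call:
{"op": "apply_moves", "data": {
  "delta_pos": [
    [0,0,0.02],
    [0,0,0.06],
    [0,0,0.12],
    [0,0,0.18],
    [0,0,0.25],
    [0,0,0.32],
    [0,0,0.38],
    [0,0,0.4]
  ],
  "dr": [
    [0,0,0],
    [0,0,0],
    [0,0,0],
    [0,0,0],
    [0,0,0],
    [0,0,0],
    [0,0,0],
    [0,0,0]
  ],
  "jaw": [0.5,0.5,0.5,0.5,0.5,0.5,0.5,0.5]
}}

```text
time: 8.63
tool_pos: [0.6256, -0.0196, 0.1686]
tool_rot: [3.134, 0.0, 1.458]
contact_force: [0.9, 0.1, -3.6]
opening: 0.0636
grip_force: 40.0
```

Call:
{"op": "apply_moves", "data": {
  "delta_pos": [
    [-0.08,0.02,0],
    [-0.16,0.04,0],
    [-0.24,0.07,0],
    [-0.32,0.09,0],
    [-0.42,0.11,0],
    [-0.52,0.14,0],
    [-0.6,0.165,0],
    [-0.63,0.173,0]
  ],
  "dr": [
    [0,0,0],
    [0,0,0],
    [0,0,0],
    [0,0,0],
    [0,0,0],
    [0,0,0],
    [0,0,0],
    [0,0,0]
  ],
  "jaw": [0.5,0.5,0.5,0.5,0.5,0.5,0.5,0.5]
}}

```text
time: 9.3
tool_pos: [0.366, 0.0511, 0.1631]
tool_rot: [-3.137, -0.0, 1.459]
contact_force: [-0.2, 0.7, -4.2]
opening: 0.0637
grip_force: 40.0
```

Call:
{"op": "apply_moves", "data": {
  "delta_pos": [
    [0,0,0],
    [0,0,-0.06],
    [0,0,-0.12],
    [0,0,-0.18],
    [0,0,-0.24],
    [0,0,-0.3],
    [0,0,-0.35],
    [0,0,-0.38]
  ],
  "dr": [
    [0,0,0],
    [0,0,0],
    [0,0,0],
    [0,0,0],
    [0,0,0],
    [0,0,0],
    [0,0,0],
    [0,0,0]
  ],
  "jaw": [0.5,0.5,0.5,0.5,0.5,0.5,0.5,0.5]
}}

```text
time: 9.97
tool_pos: [0.3716, 0.0496, 0.01]
tool_rot: [-3.14, 0.0, 1.457]
contact_force: [0.1, 0.0, -3.5]
opening: 0.0634
grip_force: 40.0
```

Call:
{"op": "apply_moves", "data": {
  "delta_pos": [
    [0,0,-0.02],
    [0,0,-0.04],
    [0,0,-0.05],
    [0,0,-0.06],
    [0,0,-0.062],
    [0,0,-0.062]
  ],
  "dr": [
    [0,0,0],
    [0,0,0],
    [0,0,0],
    [0,0,0],
    [0,0,0],
    [0,0,0]
  ],
  "jaw": [0.5,0.5,0.5,0.5,0.5,0.5]
}}

```text
time: 10.47
tool_pos: [0.3718, 0.0497, -0.0126]
tool_rot: [3.141, -0.0, 1.458]
contact_force: [-0.1, 0.3, -3.6]
opening: 0.0637
grip_force: 40.0
```

Call:
{"op": "apply_moves", "data": {
  "delta_pos": [
    [0,0,-0.005],
    [0,0,-0.006],
    [0,0,-0.006],
    [0,0,-0.006],
    [0,0,-0.006],
    [0,0,-0.006],
    [0,0,-0.006],
    [0,0,-0.006]
  ],
  "dr": [
    [0,0,0],
    [0,0,0],
    [0,0,0],
    [0,0,0],
    [0,0,0],
    [0,0,0],
    [0,0,0],
    [0,0,0]
  ],
  "jaw": [0.5,0.5,0.5,1,1,1,1,1]
}}

```text
time: 11.13
tool_pos: [0.3717, 0.0498, -0.0148]
tool_rot: [3.141, -0.0, 1.458]
contact_force: [-0.2, -0.1, -0.6]
opening: 0.0901
grip_force: 0.0
```

Call:
{"op": "apply_moves", "data": {
  "delta_pos": [
    [0,0,0.02],
    [0,0,0.08],
    [0,0,0.15],
    [0,0,0.22],
    [0,0,0.3],
    [0,0,0.3],
    [0,0,0.3],
    [0,0,0.3]
  ],
  "dr": [
    [0,0,0],
    [0,0,0],
    [0,0,0],
    [0,0,0],
    [0,0,0],
    [0,0,0],
    [0,0,0],
    [0,0,0]
  ],
  "jaw": [1,1,1,1,1,1,1,1]
}}

```text
time: 11.8
tool_pos: [0.371, 0.0498, 0.1046]
tool_rot: [-3.141, 0.0, 1.458]
contact_force: [0.1, 0.1, -0.9]
opening: 0.0919
grip_force: 0.0
```

```bash
cat > look.py <<'E'
import sys
from h import *
im=snap("top",sys.argv[1]); s=telemetry.observe(); p=s["tool_pos"]; print(s["time"],p.round(4),round(s["tool_rot"][2],3))
for c,L,W,a in blocks(im):
    print("w",c.round(4),"LW",round(float(L),3),round(float(W),3),"jig",Ji(c)[0].round(4),"ang",round(a-JA,3),"| dshare",((c-p[:2])/.4).round(3),"dyaw share",round((a+np.pi/2-s["tool_rot"][2])/.5,3))
E
python3 look.py t4
```

```text
11.85 [0.3706 0.0498 0.1042] 1.458
w [0.5102 0.0796] LW 0.064 0.031 jig [-0.0534  0.0852] ang 0.188 | dshare [0.349 0.074] dyaw share 0.377
w [0.4995 0.1546] LW 0.061 0.027 jig [-0.0725  0.1586] ang 0.093 | dshare [0.322 0.262] dyaw share 0.186
w [ 0.4936 -0.0817] LW 0.063 0.033 jig [-0.0517 -0.0769] ang 0.405 | dshare [ 0.308 -0.329] dyaw share 0.811
w [4.887e-01 1.000e-04] LW 0.055 0.032 jig [-0.0658  0.0038] ang -0.332 | dshare [ 0.295 -0.124] dyaw share -0.664
w [ 0.4732 -0.1664] LW 0.063 0.034 jig [-0.0625 -0.1634] ang 0.275 | dshare [ 0.257 -0.541] dyaw share 0.551
```

View pics/t4.png

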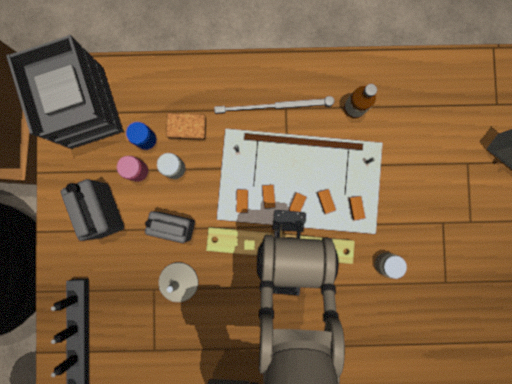

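The picture shows the plate lying near the robot at about (280,246). All five blocks are undisturbed and nothing has shifted. Now the first block (left).

Call:
{"op": "apply_moves", "data": {
  "delta_pos": [
    [0.321,0.26,0],
    [0.321,0.26,0],
    [0.321,0.26,0],
    [0.321,0.26,0],
    [0.321,0.26,0],
    [0.321,0.26,0],
    [0.321,0.26,0]
  ],
  "dr": [
    [0,0,0.185],
    [0,0,0.185],
    [0,0,0.185],
    [0,0,0.185],
    [0,0,0.185],
    [0,0,0.185],
    [0,0,0.185]
  ],
  "jaw": [1,1,1,1,1,1,1]
}}

```text
time: 12.43
tool_pos: [0.4983, 0.1535, 0.1031]
tool_rot: [-3.137, 0.001, 1.551]
contact_force: [0.1, -0.3, 0.7]
opening: 0.0915
grip_force: 0.0
```

Call:
{"op": "apply_moves", "data": {
  "delta_pos": [
    [0,0,-0.08],
    [0,0,-0.16],
    [0,0,-0.22],
    [0,0,-0.255],
    [0,0,-0.26],
    [0,0,-0.26],
    [0,0,-0.26],
    [0,0,-0.26]
  ],
  "dr": [
    [0,0,0],
    [0,0,0],
    [0,0,0],
    [0,0,0],
    [0,0,0],
    [0,0,0],
    [0,0,0],
    [0,0,0]
  ],
  "jaw": [1,1,1,1,1,0.5,0.5,0.5],
  "force": 20
}}

```text
time: 13.1
tool_pos: [0.5005, 0.1537, 0.0024]
tool_rot: [3.139, -0.0, 1.55]
contact_force: [-0.4, 0.3, 0.9]
opening: 0.0764
grip_force: 0.0
```

Call:
{"op": "apply_moves", "data": {
  "delta_pos": [
    [0,0,0],
    [0,0,0],
    [0,0,0],
    [0,0,0],
    [0,0,0.05],
    [0,0,0.12],
    [0,0,0.2],
    [0,0,0.26]
  ],
  "dr": [
    [0,0,0],
    [0,0,0],
    [0,0,0],
    [0,0,0],
    [0,0,0],
    [0,0,0],
    [0,0,0],
    [0,0,0]
  ],
  "jaw": [0.5,0.5,0.5,0.5,0.5,0.5,0.5,0.5]
}}

```text
time: 13.77
tool_pos: [0.5002, 0.1539, 0.1074]
tool_rot: [3.14, -0.0, 1.55]
contact_force: [0.9, -0.1, -0.4]
opening: 0.064
grip_force: 20.0
```

Call:
{"op": "apply_moves", "data": {
  "delta_pos": [
    [0.08,-0.025,0],
    [0.16,-0.05,0],
    [0.25,-0.08,0],
    [0.32,-0.1,0],
    [0.34,-0.108,0],
    [0.34,-0.108,0],
    [0.34,-0.108,0]
  ],
  "dr": [
    [0,0,-0.185],
    [0,0,-0.185],
    [0,0,-0.185],
    [0,0,-0.185],
    [0,0,-0.185],
    [0,0,-0.185],
    [0,0,-0.185]
  ],
  "jaw": [0.5,0.5,0.5,0.5,0.5,0.5,0.5]
}}

```text
time: 14.35
tool_pos: [0.6349, 0.1107, 0.1045]
tool_rot: [-3.14, 0.0, 1.457]
contact_force: [-0.9, 0.1, -1.1]
opening: 0.0641
grip_force: 20.0
```

Call:
{"op": "apply_moves", "data": {
  "delta_pos": [
    [0,0,-0.06],
    [0,0,-0.12],
    [0,0,-0.18],
    [0,0,-0.22],
    [0,0,-0.245],
    [0,0,-0.255],
    [0,0,-0.258],
    [0,0,-0.258]
  ],
  "dr": [
    [0,0,0],
    [0,0,0],
    [0,0,0],
    [0,0,0],
    [0,0,0],
    [0,0,0],
    [0,0,0],
    [0,0,0]
  ],
  "jaw": [0.5,0.5,0.5,0.5,0.5,0.5,0.5,0.5]
}}

```text
time: 15.02
tool_pos: [0.6359, 0.1111, 0.0028]
tool_rot: [3.14, -0.0, 1.458]
contact_force: [0.6, -0.2, -1.0]
opening: 0.0644
grip_force: 20.0
```

Call:
{"op": "apply_moves", "data": {
  "delta_pos": [
    [0,0,0],
    [0,0,0],
    [0,0,0],
    [0,0,0],
    [0,0,0.05],
    [0,0,0.12],
    [0,0,0.2],
    [0,0,0.258]
  ],
  "dr": [
    [0,0,0],
    [0,0,0],
    [0,0,0],
    [0,0,0],
    [0,0,0],
    [0,0,0],
    [0,0,0],
    [0,0,0]
  ],
  "jaw": [0.85,0.85,0.85,0.85,0.85,1,1,1]
}}

```text
time: 15.68
tool_pos: [0.6366, 0.1106, 0.1078]
tool_rot: [3.139, -0.0, 1.458]
contact_force: [1.0, -0.5, 0.2]
opening: 0.0909
grip_force: 0.0
```

Call:
{"op": "apply_moves", "data": {
  "delta_pos": [
    [-0.314,-0.078,0],
    [-0.314,-0.078,0],
    [-0.314,-0.078,0],
    [-0.314,-0.078,0],
    [-0.314,-0.078,0],
    [-0.314,-0.078,0],
    [-0.314,-0.078,0]
  ],
  "dr": [
    [0,0,0.36],
    [0,0,0.36],
    [0,0,0.36],
    [0,0,0.36],
    [0,0,0.36],
    [0,0,0.36],
    [0,0,0.36]
  ],
  "jaw": [1,1,1,1,1,1,1]
}}

```text
time: 16.27
tool_pos: [0.5124, 0.0795, 0.1058]
tool_rot: [3.139, 0.0, 1.638]
contact_force: [1.1, 0.1, 0.1]
opening: 0.0918
grip_force: 0.0
```

```bash
python3 look.py t5
```

```text
16.3167 [0.5123 0.0795 0.1055] 1.638
w [0.6451 0.1102] LW 0.048 0.031 jig [0.0772 0.1309] ang -0.007 | dshare [0.332 0.077] dyaw share -0.373
w [ 0.4936 -0.0813] LW 0.063 0.033 jig [-0.0518 -0.0766] ang 0.425 | dshare [-0.047 -0.402] dyaw share 0.491
w [ 0.4732 -0.1664] LW 0.063 0.034 jig [-0.0625 -0.1634] ang 0.275 | dshare [-0.098 -0.615] dyaw share 0.191
w [0.4715 0.0042] LW 0.039 0.025 jig [-0.0834  0.006 ] ang -0.472 | dshare [-0.102 -0.188] dyaw share -1.304
```

Call:
{"op": "apply_moves", "data": {
  "delta_pos": [
    [0,0,-0.08],
    [0,0,-0.16],
    [0,0,-0.22],
    [0,0,-0.255],
    [0,0,-0.26],
    [0,0,-0.26],
    [0,0,-0.26],
    [0,0,-0.26]
  ],
  "dr": [
    [0,0,0],
    [0,0,0],
    [0,0,0],
    [0,0,0],
    [0,0,0],
    [0,0,0],
    [0,0,0],
    [0,0,0]
  ],
  "jaw": [1,1,1,1,1,0.5,0.5,0.5]
}}

```text
time: 16.98
tool_pos: [0.5117, 0.0795, 0.0023]
tool_rot: [3.139, 0.0, 1.638]
contact_force: [1.4, 0.2, 0.3]
opening: 0.0764
grip_force: 0.0
```

Call:
{"op": "apply_moves", "data": {
  "delta_pos": [
    [0,0,0],
    [0,0,0],
    [0,0,0],
    [0,0,0],
    [0,0,0.05],
    [0,0,0.12],
    [0,0,0.2],
    [0,0,0.26]
  ],
  "dr": [
    [0,0,0],
    [0,0,0],
    [0,0,0],
    [0,0,0],
    [0,0,0],
    [0,0,0],
    [0,0,0],
    [0,0,0]
  ],
  "jaw": [0.5,0.5,0.5,0.5,0.5,0.5,0.5,0.5]
}}

```text
time: 17.65
tool_pos: [0.5105, 0.0794, 0.1073]
tool_rot: [3.14, 0.0, 1.638]
contact_force: [1.1, -0.4, 0.1]
opening: 0.064
grip_force: 20.0
```

Call:
{"op": "apply_moves", "data": {
  "delta_pos": [
    [0.08,-0.025,0],
    [0.16,-0.05,0],
    [0.24,-0.07,0],
    [0.28,-0.084,0],
    [0.295,-0.084,0],
    [0.295,-0.084,0],
    [0.295,-0.084,0]
  ],
  "dr": [
    [0,0,-0.36],
    [0,0,-0.36],
    [0,0,-0.36],
    [0,0,-0.36],
    [0,0,-0.36],
    [0,0,-0.36],
    [0,0,-0.36]
  ],
  "jaw": [0.5,0.5,0.5,0.5,0.5,0.5,0.5]
}}

```text
time: 18.23
tool_pos: [0.6271, 0.0462, 0.1046]
tool_rot: [-3.14, 0.0, 1.458]
contact_force: [-1.2, 0.4, -1.0]
opening: 0.0638
grip_force: 20.0
```

Call:
{"op": "apply_moves", "data": {
  "delta_pos": [
    [0,0,-0.06],
    [0,0,-0.12],
    [0,0,-0.18],
    [0,0,-0.22],
    [0,0,-0.245],
    [0,0,-0.255],
    [0,0,-0.258],
    [0,0,-0.258]
  ],
  "dr": [
    [0,0,0],
    [0,0,0],
    [0,0,0],
    [0,0,0],
    [0,0,0],
    [0,0,0],
    [0,0,0],
    [0,0,0]
  ],
  "jaw": [0.5,0.5,0.5,0.5,0.5,0.5,0.5,0.5]
}}

```text
time: 18.9
tool_pos: [0.6284, 0.0461, 0.0028]
tool_rot: [3.14, -0.0, 1.458]
contact_force: [0.5, -0.7, -1.2]
opening: 0.0635
grip_force: 20.0
```

Call:
{"op": "apply_moves", "data": {
  "delta_pos": [
    [0,0,0],
    [0,0,0],
    [0,0,0],
    [0,0,0],
    [0,0,0.05],
    [0,0,0.12],
    [0,0,0.2],
    [0,0,0.258]
  ],
  "dr": [
    [0,0,0],
    [0,0,0],
    [0,0,0],
    [0,0,0],
    [0,0,0],
    [0,0,0],
    [0,0,0],
    [0,0,0]
  ],
  "jaw": [0.85,0.85,0.85,0.85,0.85,1,1,1]
}}

```text
time: 19.57
tool_pos: [0.6289, 0.0458, 0.1077]
tool_rot: [3.139, -0.0, 1.458]
contact_force: [1.3, 0.5, 0.4]
opening: 0.0902
grip_force: 0.0
```

Call:
{"op": "apply_moves", "data": {
  "delta_pos": [
    [-0.359,-0.111,0],
    [-0.359,-0.111,0],
    [-0.359,-0.111,0],
    [-0.359,-0.111,0],
    [-0.359,-0.111,0],
    [-0.359,-0.111,0],
    [-0.359,-0.111,0]
  ],
  "dr": [
    [0,0,-0.66],
    [0,0,-0.66],
    [0,0,-0.66],
    [0,0,-0.66],
    [0,0,-0.66],
    [0,0,-0.66],
    [0,0,-0.66]
  ],
  "jaw": [1,1,1,1,1,1,1]
}}

```text
time: 20.15
tool_pos: [0.4861, 0.0013, 0.1058]
tool_rot: [3.139, -0.001, 1.128]
contact_force: [-0.2, -0.1, -0.5]
opening: 0.0917
grip_force: 0.0
```

```bash
python3 look.py t6
```

```text
20.2 [0.4863 0.0014 0.1055] 1.128
w [0.637 0.111] LW 0.064 0.031 jig [0.069  0.1307] ang 0.002 | dshare [0.377 0.274] dyaw share 0.664
w [0.6297 0.0463] LW 0.065 0.031 jig [0.069  0.0656] ang -0.01 | dshare [0.358 0.112] dyaw share 0.64
```

Call:
{"op": "apply_moves", "data": {
  "delta_pos": [
    [0,0,-0.08],
    [0,0,-0.16],
    [0,0,-0.22],
    [0,0,-0.255],
    [0,0,-0.26],
    [0,0,-0.26],
    [0,0,-0.26],
    [0,0,-0.26]
  ],
  "dr": [
    [0,0,0],
    [0,0,0],
    [0,0,0],
    [0,0,0],
    [0,0,0],
    [0,0,0],
    [0,0,0],
    [0,0,0]
  ],
  "jaw": [1,1,1,1,1,0.5,0.5,0.5]
}}

```text
time: 20.87
tool_pos: [0.4859, 0.0014, 0.0021]
tool_rot: [3.139, -0.001, 1.128]
contact_force: [0.4, -0.4, -0.2]
opening: 0.0763
grip_force: 0.0
```

Call:
{"op": "apply_moves", "data": {
  "delta_pos": [
    [0,0,0],
    [0,0,0],
    [0,0,0],
    [0,0,0],
    [0,0,0.05],
    [0,0,0.12],
    [0,0,0.2],
    [0,0,0.26]
  ],
  "dr": [
    [0,0,0],
    [0,0,0],
    [0,0,0],
    [0,0,0],
    [0,0,0],
    [0,0,0],
    [0,0,0],
    [0,0,0]
  ],
  "jaw": [0.5,0.5,0.5,0.5,0.5,0.5,0.5,0.5]
}}

```text
time: 21.53
tool_pos: [0.4849, 0.0013, 0.1073]
tool_rot: [3.14, -0.0, 1.128]
contact_force: [1.2, 1.3, -0.2]
opening: 0.0639
grip_force: 20.0
```

Call:
{"op": "apply_moves", "data": {
  "delta_pos": [
    [0.08,-0.01,0],
    [0.16,-0.025,0],
    [0.24,-0.035,0],
    [0.31,-0.045,0],
    [0.341,-0.051,0],
    [0.341,-0.051,0],
    [0.341,-0.051,0]
  ],
  "dr": [
    [0,0,0.66],
    [0,0,0.66],
    [0,0,0.66],
    [0,0,0.66],
    [0,0,0.66],
    [0,0,0.66],
    [0,0,0.66]
  ],
  "jaw": [0.5,0.5,0.5,0.5,0.5,0.5,0.5]
}}

```text
time: 22.12
tool_pos: [0.6205, -0.019, 0.1044]
tool_rot: [-3.14, -0.0, 1.458]
contact_force: [0.1, -0.3, -0.2]
opening: 0.0639
grip_force: 20.0
```

Call:
{"op": "apply_moves", "data": {
  "delta_pos": [
    [0,0,-0.06],
    [0,0,-0.12],
    [0,0,-0.18],
    [0,0,-0.22],
    [0,0,-0.245],
    [0,0,-0.255],
    [0,0,-0.258],
    [0,0,-0.258]
  ],
  "dr": [
    [0,0,0],
    [0,0,0],
    [0,0,0],
    [0,0,0],
    [0,0,0],
    [0,0,0],
    [0,0,0],
    [0,0,0]
  ],
  "jaw": [0.5,0.5,0.5,0.5,0.5,0.5,0.5,0.5]
}}

```text
time: 22.78
tool_pos: [0.6212, -0.019, 0.0027]
tool_rot: [3.14, 0.0, 1.458]
contact_force: [-0.4, 1.1, 0.1]
opening: 0.0642
grip_force: 20.0
```

Call:
{"op": "apply_moves", "data": {
  "delta_pos": [
    [0,0,0],
    [0,0,0],
    [0,0,0],
    [0,0,0],
    [0,0,0.05],
    [0,0,0.12],
    [0,0,0.2],
    [0,0,0.258]
  ],
  "dr": [
    [0,0,0],
    [0,0,0],
    [0,0,0],
    [0,0,0],
    [0,0,0],
    [0,0,0],
    [0,0,0],
    [0,0,0]
  ],
  "jaw": [0.85,0.85,0.85,0.85,0.85,1,1,1]
}}

```text
time: 23.45
tool_pos: [0.6217, -0.0191, 0.1077]
tool_rot: [3.139, 0.0, 1.458]
contact_force: [1.6, 0.6, 0.5]
opening: 0.0906
grip_force: 0.0
```

Call:
{"op": "apply_moves", "data": {
  "delta_pos": [
    [-0.319,-0.157,0],
    [-0.319,-0.157,0],
    [-0.319,-0.157,0],
    [-0.319,-0.157,0],
    [-0.319,-0.157,0],
    [-0.319,-0.157,0],
    [-0.319,-0.157,0]
  ],
  "dr": [
    [0,0,0.84],
    [0,0,0.84],
    [0,0,0.84],
    [0,0,0.84],
    [0,0,0.84],
    [0,0,0.84],
    [0,0,0.84]
  ],
  "jaw": [1,1,1,1,1,1,1]
}}

```text
time: 24.03
tool_pos: [0.4946, -0.0819, 0.1056]
tool_rot: [3.14, 0.001, 1.877]
contact_force: [0.3, -0.1, 0.2]
opening: 0.0921
grip_force: 0.0
```

```bash
python3 look.py t7
```

```text
24.0833 [ 0.4947 -0.0817  0.1054] 1.877
w [0.637  0.1113] LW 0.064 0.031 jig [0.069 0.131] ang -0.009 | dshare [0.356 0.482] dyaw share -0.856
w [0.6297 0.0464] LW 0.065 0.031 jig [0.069  0.0657] ang -0.01 | dshare [0.337 0.32 ] dyaw share -0.859
w [ 0.6225 -0.0193] LW 0.062 0.033 jig [ 0.0693 -0.0004] ang 0.084 | dshare [0.32  0.156] dyaw share -0.671
w [ 0.492  -0.0777] LW 0.062 0.022 jig [-0.0538 -0.0731] ang 0.464 | dshare [-0.007  0.01 ] dyaw share 0.09
```

Call:
{"op": "apply_moves", "data": {
  "delta_pos": [
    [0,0,-0.08],
    [0,0,-0.16],
    [0,0,-0.22],
    [0,0,-0.255],
    [0,0,-0.26],
    [0,0,-0.26],
    [0,0,-0.26],
    [0,0,-0.26]
  ],
  "dr": [
    [0,0,0],
    [0,0,0],
    [0,0,0],
    [0,0,0],
    [0,0,0],
    [0,0,0],
    [0,0,0],
    [0,0,0]
  ],
  "jaw": [1,1,1,1,1,0.5,0.5,0.5]
}}

```text
time: 24.75
tool_pos: [0.4947, -0.0819, 0.0022]
tool_rot: [3.14, 0.001, 1.878]
contact_force: [0.2, -0.4, -0.1]
opening: 0.0762
grip_force: 0.0
```

Call:
{"op": "apply_moves", "data": {
  "delta_pos": [
    [0,0,0],
    [0,0,0],
    [0,0,0],
    [0,0,0],
    [0,0,0.05],
    [0,0,0.12],
    [0,0,0.2],
    [0,0,0.26]
  ],
  "dr": [
    [0,0,0],
    [0,0,0],
    [0,0,0],
    [0,0,0],
    [0,0,0],
    [0,0,0],
    [0,0,0],
    [0,0,0]
  ],
  "jaw": [0.5,0.5,0.5,0.5,0.5,0.5,0.5,0.5]
}}

```text
time: 25.42
tool_pos: [0.4937, -0.0819, 0.1072]
tool_rot: [3.141, 0.001, 1.878]
contact_force: [1.5, 0.9, -0.8]
opening: 0.0641
grip_force: 20.0
```

Call:
{"op": "apply_moves", "data": {
  "delta_pos": [
    [0.08,0,0],
    [0.16,0,0],
    [0.24,-0.005,0],
    [0.29,-0.005,0],
    [0.301,-0.005,0],
    [0.301,-0.005,0],
    [0.301,-0.005,0]
  ],
  "dr": [
    [0,0,-0.84],
    [0,0,-0.84],
    [0,0,-0.84],
    [0,0,-0.84],
    [0,0,-0.84],
    [0,0,-0.84],
    [0,0,-0.84]
  ],
  "jaw": [0.5,0.5,0.5,0.5,0.5,0.5,0.5]
}}

```text
time: 26.0
tool_pos: [0.6126, -0.0836, 0.1046]
tool_rot: [-3.14, -0.0, 1.459]
contact_force: [-0.5, 0.2, -1.0]
opening: 0.0634
grip_force: 20.0
```

Call:
{"op": "apply_moves", "data": {
  "delta_pos": [
    [0,0,-0.06],
    [0,0,-0.12],
    [0,0,-0.18],
    [0,0,-0.22],
    [0,0,-0.245],
    [0,0,-0.255],
    [0,0,-0.258],
    [0,0,-0.258]
  ],
  "dr": [
    [0,0,0],
    [0,0,0],
    [0,0,0],
    [0,0,0],
    [0,0,0],
    [0,0,0],
    [0,0,0],
    [0,0,0]
  ],
  "jaw": [0.5,0.5,0.5,0.5,0.5,0.5,0.5,0.5]
}}

```text
time: 26.67
tool_pos: [0.614, -0.084, 0.0027]
tool_rot: [3.14, 0.0, 1.458]
contact_force: [0.5, -0.2, -0.3]
opening: 0.0638
grip_force: 20.0
```

Call:
{"op": "apply_moves", "data": {
  "delta_pos": [
    [0,0,0],
    [0,0,0],
    [0,0,0],
    [0,0,0],
    [0,0,0.05],
    [0,0,0.12],
    [0,0,0.2],
    [0,0,0.258]
  ],
  "dr": [
    [0,0,0],
    [0,0,0],
    [0,0,0],
    [0,0,0],
    [0,0,0],
    [0,0,0],
    [0,0,0],
    [0,0,0]
  ],
  "jaw": [0.85,0.85,0.85,0.85,0.85,1,1,1]
}}

```text
time: 27.33
tool_pos: [0.6145, -0.0839, 0.1077]
tool_rot: [3.139, 0.0, 1.458]
contact_force: [2.1, 0.5, 0.6]
opening: 0.0902
grip_force: 0.0
```

Call:
{"op": "apply_moves", "data": {
  "delta_pos": [
    [-0.352,-0.208,0],
    [-0.352,-0.208,0],
    [-0.352,-0.208,0],
    [-0.352,-0.208,0],
    [-0.352,-0.208,0],
    [-0.352,-0.208,0],
    [-0.352,-0.208,0]
  ],
  "dr": [
    [0,0,0.55],
    [0,0,0.55],
    [0,0,0.55],
    [0,0,0.55],
    [0,0,0.55],
    [0,0,0.55],
    [0,0,0.55]
  ],
  "jaw": [1,1,1,1,1,1,1]
}}

```text
time: 27.92
tool_pos: [0.4738, -0.1673, 0.1057]
tool_rot: [3.14, 0.001, 1.732]
contact_force: [-0.1, 0.2, -0.6]
opening: 0.0919
grip_force: 0.0
```

```bash
python3 look.py t8
```

```text
27.9667 [ 0.4741 -0.167   0.1055] 1.733
w [0.6369 0.1112] LW 0.064 0.031 jig [0.0689 0.1309] ang -0.007 | dshare [0.407 0.695] dyaw share -0.564
w [0.6297 0.0463] LW 0.065 0.031 jig [0.069  0.0656] ang -0.01 | dshare [0.389 0.533] dyaw share -0.57
w [ 0.6224 -0.0189] LW 0.064 0.032 jig [0.0692 0.    ] ang 0.008 | dshare [0.371 0.37 ] dyaw share -0.535
w [ 0.6154 -0.0829] LW 0.064 0.033 jig [ 0.0694 -0.0644] ang 0.006 | dshare [0.353 0.21 ] dyaw share -0.538
w [ 0.4728 -0.1689] LW 0.062 0.03 jig [-0.0626 -0.166 ] ang 0.288 | dshare [-0.003 -0.005] dyaw share 0.027
```

Call:
{"op": "apply_moves", "data": {
  "delta_pos": [
    [0,0,-0.08],
    [0,0,-0.16],
    [0,0,-0.22],
    [0,0,-0.255],
    [0,0,-0.26],
    [0,0,-0.26],
    [0,0,-0.26],
    [0,0,-0.26]
  ],
  "dr": [
    [0,0,0],
    [0,0,0],
    [0,0,0],
    [0,0,0],
    [0,0,0],
    [0,0,0],
    [0,0,0],
    [0,0,0]
  ],
  "jaw": [1,1,1,1,1,0.5,0.5,0.5]
}}

```text
time: 28.63
tool_pos: [0.4743, -0.1672, 0.0023]
tool_rot: [3.14, 0.001, 1.733]
contact_force: [-0.7, -0.0, 0.1]
opening: 0.0769
grip_force: 0.0
```

Call:
{"op": "apply_moves", "data": {
  "delta_pos": [
    [0,0,0],
    [0,0,0],
    [0,0,0],
    [0,0,0],
    [0,0,0.05],
    [0,0,0.12],
    [0,0,0.2],
    [0,0,0.26]
  ],
  "dr": [
    [0,0,0],
    [0,0,0],
    [0,0,0],
    [0,0,0],
    [0,0,0],
    [0,0,0],
    [0,0,0],
    [0,0,0]
  ],
  "jaw": [0.5,0.5,0.5,0.5,0.5,0.5,0.5,0.5]
}}

```text
time: 29.3
tool_pos: [0.4733, -0.1672, 0.1073]
tool_rot: [3.14, 0.001, 1.733]
contact_force: [1.0, -0.2, -0.2]
opening: 0.0641
grip_force: 20.0
```

Call:
{"op": "apply_moves", "data": {
  "delta_pos": [
    [0.08,0.012,0],
    [0.16,0.024,0],
    [0.24,0.036,0],
    [0.3,0.045,0],
    [0.333,0.048,0],
    [0.333,0.048,0],
    [0.333,0.048,0]
  ],
  "dr": [
    [0,0,-0.55],
    [0,0,-0.55],
    [0,0,-0.55],
    [0,0,-0.55],
    [0,0,-0.55],
    [0,0,-0.55],
    [0,0,-0.55]
  ],
  "jaw": [0.5,0.5,0.5,0.5,0.5,0.5,0.5]
}}

```text
time: 29.88
tool_pos: [0.6058, -0.1476, 0.1045]
tool_rot: [-3.14, -0.0, 1.458]
contact_force: [-0.2, -0.2, -1.1]
opening: 0.0638
grip_force: 20.0
```

Call:
{"op": "apply_moves", "data": {
  "delta_pos": [
    [0,0,-0.06],
    [0,0,-0.12],
    [0,0,-0.18],
    [0,0,-0.22],
    [0,0,-0.245],
    [0,0,-0.255],
    [0,0,-0.258],
    [0,0,-0.258]
  ],
  "dr": [
    [0,0,0],
    [0,0,0],
    [0,0,0],
    [0,0,0],
    [0,0,0],
    [0,0,0],
    [0,0,0],
    [0,0,0]
  ],
  "jaw": [0.5,0.5,0.5,0.5,0.5,0.5,0.5,0.5]
}}

```text
time: 30.55
tool_pos: [0.6063, -0.1482, 0.0027]
tool_rot: [3.14, 0.0, 1.457]
contact_force: [-0.3, 0.4, -0.3]
opening: 0.0636
grip_force: 20.0
```

Call:
{"op": "apply_moves", "data": {
  "delta_pos": [
    [0,0,0],
    [0,0,0],
    [0,0,0],
    [0,0,0],
    [0,0,0.05],
    [0,0,0.12],
    [0,0,0.2],
    [0,0,0.258]
  ],
  "dr": [
    [0,0,0],
    [0,0,0],
    [0,0,0],
    [0,0,0],
    [0,0,0],
    [0,0,0],
    [0,0,0],
    [0,0,0]
  ],
  "jaw": [0.85,0.85,0.85,0.85,0.85,1,1,1]
}}

```text
time: 31.22
tool_pos: [0.6069, -0.148, 0.1078]
tool_rot: [3.139, 0.001, 1.458]
contact_force: [-0.6, -0.3, -0.0]
opening: 0.0909
grip_force: 0.0
```

Call:
{"op": "apply_moves", "data": {
  "delta_pos": [
    [-0.587,0.494,0],
    [-0.587,0.494,0],
    [-0.587,0.494,0],
    [-0.587,0.494,0],
    [-0.587,0.494,0],
    [-0.587,0.494,0],
    [-0.587,0.494,0],
    [-0.587,0.494,0]
  ],
  "dr": [
    [0,0,0],
    [0,0,0],
    [0,0,0],
    [0,0,0],
    [0,0,0],
    [0,0,0],
    [0,0,0],
    [0,0,0]
  ],
  "jaw": [1,1,1,1,1,1,1,1]
}}

```text
time: 31.88
tool_pos: [0.3665, 0.0521, 0.105]
tool_rot: [-3.138, -0.0, 1.459]
contact_force: [-0.2, 0.2, -0.5]
opening: 0.092
grip_force: 0.0
```

```bash
python3 look.py t9; python3 - <<'E'
from h import *
im=cv2.imread("pics/t9.png")[:,:,::-1].copy(); hs=cv2.cvtColor(im,cv2.COLOR_RGB2HSV)
y=(hs[...,0]>20)&(hs[...,0]<35)&(hs[...,1]>80)&(hs[...,2]>120); y[:225]=0; y[265:]=0
P=np.argwhere(y);l=P[P[:,1].argmin()];r=P[P[:,1].argmax()]
e=[plane("top",(u,P[P[:,1]==u][:,0].mean()),.024)[:2] for u in(l[1],r[1])]
m=[plane("top",(u,P[P[:,1]==u][:,0].mean()),.024)[:2] for u in(l[1]+4,r[1]-4)]
print("plate ends",e,"mid",np.mean(e,0),np.linalg.norm(e[0]-e[1]),"centreline",m,np.arctan2(*(m[0]-m[1])[[1,0]]))
E
```

```text
31.9333 [0.3665 0.0525 0.1051] 1.46
w [0.637  0.1114] LW 0.064 0.03 jig [0.069  0.1311] ang -0.009 | dshare [0.676 0.147] dyaw share -0.022
w [0.6297 0.0462] LW 0.065 0.031 jig [0.069  0.0655] ang -0.015 | dshare [ 0.658 -0.016] dyaw share -0.035
w [ 0.6225 -0.019 ] LW 0.064 0.032 jig [ 0.0693 -0.0001] ang 0.001 | dshare [ 0.64  -0.179] dyaw share -0.002
w [ 0.6154 -0.0828] LW 0.064 0.033 jig [ 0.0694 -0.0643] ang 0.006 | dshare [ 0.622 -0.338] dyaw share 0.008
w [ 0.6075 -0.1463] LW 0.065 0.034 jig [ 0.0687 -0.1283] ang -0.004 | dshare [ 0.603 -0.497] dyaw share -0.012
plate ends [array([0.36907856, 0.25666939]), array([ 0.37266848, -0.15764945])] mid [0.37087352 0.04950997] 0.41433439087027923 centreline [array([0.39529028, 0.24507672]), array([ 0.35065542, -0.14568317])] 1.4570634490653873
```

Call:
{"op": "apply_moves", "data": {
  "delta_pos": [
    [0,0,0],
    [0,0,-0.08],
    [0,0,-0.16],
    [0,0,-0.24],
    [0,0,-0.28],
    [0,0,-0.296],
    [0,0,-0.296],
    [0,0,-0.296]
  ],
  "dr": [
    [0,0,0],
    [0,0,0],
    [0,0,0],
    [0,0,0],
    [0,0,0],
    [0,0,0],
    [0,0,0],
    [0,0,0]
  ],
  "jaw": [1,1,1,1,1,1,1,1]
}}

```text
time: 32.6
tool_pos: [0.3728, 0.0493, -0.013]
tool_rot: [3.141, 0.0, 1.457]
contact_force: [0.1, -0.3, 0.6]
opening: 0.0915
grip_force: 0.0
```

Call:
{"op": "apply_moves", "data": {
  "delta_pos": [
    [0,0,0],
    [0,0,0],
    [0,0,0],
    [0,0,0],
    [0,0,0],
    [0,0,0],
    [0,0,0],
    [0,0,0]
  ],
  "dr": [
    [0,0,0],
    [0,0,0],
    [0,0,0],
    [0,0,0],
    [0,0,0],
    [0,0,0],
    [0,0,0],
    [0,0,0]
  ],
  "jaw": [0.5,0.5,0.5,0.5,0.5,0.5,0.5,0.5],
  "force": 40
}}

```text
time: 33.27
tool_pos: [0.3719, 0.0498, -0.0128]
tool_rot: [3.14, -0.0, 1.458]
contact_force: [-0.7, 0.9, 6.1]
opening: 0.0632
grip_force: 40.0
```

Call:
{"op": "apply_moves", "data": {
  "delta_pos": [
    [0,0,0.02],
    [0,0,0.06],
    [0,0,0.12],
    [0,0,0.18],
    [0,0,0.25],
    [0,0,0.32],
    [0,0,0.38],
    [0,0,0.4]
  ],
  "dr": [
    [0,0,0],
    [0,0,0],
    [0,0,0],
    [0,0,0],
    [0,0,0],
    [0,0,0],
    [0,0,0],
    [0,0,0]
  ],
  "jaw": [0.5,0.5,0.5,0.5,0.5,0.5,0.5,0.5]
}}

```text
time: 33.93
tool_pos: [0.3727, 0.0498, 0.1494]
tool_rot: [3.137, -0.0, 1.458]
contact_force: [1.6, -0.3, -3.3]
opening: 0.0637
grip_force: 40.0
```

Call:
{"op": "apply_moves", "data": {
  "delta_pos": [
    [0.08,-0.02,0],
    [0.16,-0.045,0],
    [0.25,-0.07,0],
    [0.34,-0.095,0],
    [0.43,-0.12,0],
    [0.52,-0.145,0],
    [0.6,-0.165,0],
    [0.628,-0.173,0]
  ],
  "dr": [
    [0,0,0],
    [0,0,0],
    [0,0,0],
    [0,0,0],
    [0,0,0],
    [0,0,0],
    [0,0,0],
    [0,0,0]
  ],
  "jaw": [0.5,0.5,0.5,0.5,0.5,0.5,0.5,0.5]
}}

```text
time: 34.6
tool_pos: [0.6256, -0.0208, 0.1438]
tool_rot: [-3.141, 0.0, 1.457]
contact_force: [-2.0, 0.3, -3.7]
opening: 0.0633
grip_force: 40.0
```

Call:
{"op": "apply_moves", "data": {
  "delta_pos": [
    [0,0,0],
    [0,0,-0.03],
    [0,0,-0.06],
    [0,0,-0.09],
    [0,0,-0.12],
    [0,0,-0.15],
    [0,0,-0.15],
    [0,0,-0.15]
  ],
  "dr": [
    [0,0,0],
    [0,0,0],
    [0,0,0],
    [0,0,0],
    [0,0,0],
    [0,0,0],
    [0,0,0],
    [0,0,0]
  ],
  "jaw": [0.5,0.5,0.5,0.5,0.5,0.5,0.5,0.5]
}}

```text
time: 35.27
tool_pos: [0.6209, -0.0189, 0.0852]
tool_rot: [-3.138, -0.0, 1.458]
contact_force: [0.4, 0.2, -4.3]
opening: 0.0636
grip_force: 40.0
```

```bash
python3 - <<'E'
from h import *
s=snap("scene","s10"); t=snap("top","t10")
a=cv2.resize(s[190:300,165:312],(400,300),interpolation=cv2.INTER_CUBIC)
b=cv2.resize(t[125:245,215:375],(400,300),interpolation=cv2.INTER_CUBIC)
cv2.imwrite("pics/c10.png",np.hstack([a,b])[:,:,::-1])
E
```

```text
(no output)
```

View pics/c10.png

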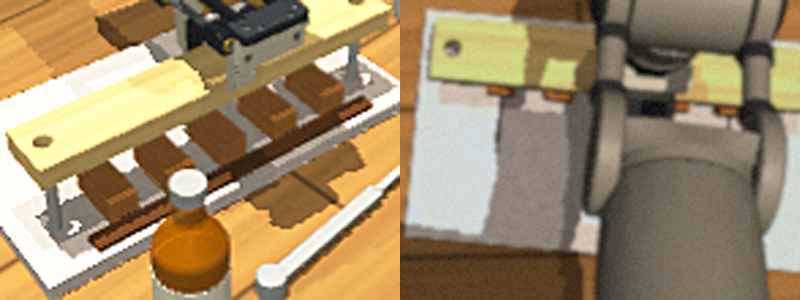

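Plate hovers level over the pins: the right pin stands under the hole at (45,140), and five blocks are in an even row below. Lowering it slowly.

Call:
{"op": "apply_moves", "data": {
  "delta_pos": [
    [0,0,-0.005],
    [0,0,-0.015],
    [0,0,-0.025],
    [0,0,-0.035],
    [0,0,-0.045],
    [0,0,-0.055],
    [0,0,-0.06],
    [0,0,-0.06]
  ],
  "dr": [
    [0,0,0],
    [0,0,0],
    [0,0,0],
    [0,0,0],
    [0,0,0],
    [0,0,0],
    [0,0,0],
    [0,0,0]
  ],
  "jaw": [0.5,0.5,0.5,0.5,0.5,0.5,0.5,0.5]
}}

```text
time: 36.03
tool_pos: [0.6222, -0.0193, 0.0619]
tool_rot: [-3.14, -0.0, 1.458]
contact_force: [0.9, -0.3, -4.5]
opening: 0.0633
grip_force: 40.0
```

Call:
{"op": "apply_moves", "data": {
  "delta_pos": [
    [0,0,-0.01],
    [0,0,-0.02],
    [0,0,-0.03],
    [0,0,-0.04],
    [0,0,-0.05],
    [0,0,-0.06],
    [0,0,-0.064],
    [0,0,-0.064]
  ],
  "dr": [
    [0,0,0],
    [0,0,0],
    [0,0,0],
    [0,0,0],
    [0,0,0],
    [0,0,0],
    [0,0,0],
    [0,0,0]
  ],
  "jaw": [0.5,0.5,0.5,0.5,0.5,0.5,0.5,0.5]
}}

```text
time: 36.7
tool_pos: [0.6223, -0.0194, 0.0365]
tool_rot: [-3.141, -0.0, 1.458]
contact_force: [-0.1, -0.3, -4.3]
opening: 0.0629
grip_force: 40.0
```

Call:
{"op": "apply_moves", "data": {
  "delta_pos": [
    [0,0,-0.003],
    [0,0,-0.005],
    [0,0,-0.006],
    [0,0,-0.006]
  ],
  "dr": [
    [0,0,0],
    [0,0,0],
    [0,0,0],
    [0,0,0]
  ],
  "jaw": [0.5,0.5,0.5,0.5]
}}

```text
time: 37.03
tool_pos: [0.6227, -0.0194, 0.0348]
tool_rot: [3.141, 0.0, 1.458]
contact_force: [0.2, 0.6, -4.2]
opening: 0.0638
grip_force: 40.0
```

Call:
{"op": "apply_moves", "data": {
  "delta_pos": [
    [0,0,-0.002],
    [0,0,-0.004],
    [0,0,-0.005],
    [0,0,-0.005]
  ],
  "dr": [
    [0,0,0],
    [0,0,0],
    [0,0,0],
    [0,0,0]
  ],
  "jaw": [0.5,0.5,0.5,0.5]
}}

```text
time: 37.37
tool_pos: [0.6228, -0.0194, 0.0333]
tool_rot: [3.141, 0.0, 1.458]
contact_force: [-2.1, 0.0, 1.2]
opening: 0.0633
grip_force: 40.0
```

Call:
{"op": "apply_moves", "data": {
  "delta_pos": [
    [0,0,0],
    [0,0,0],
    [0,0,0],
    [0,0,0],
    [0,0,0],
    [0,0,0]
  ],
  "dr": [
    [0,0,0],
    [0,0,0],
    [0,0,0],
    [0,0,0],
    [0,0,0],
    [0,0,0]
  ],
  "jaw": [1,1,1,1,1,1]
}}

```text
time: 37.87
tool_pos: [0.6227, -0.0194, 0.0327]
tool_rot: [3.141, 0.0, 1.458]
contact_force: [0.9, 0.1, 0.1]
opening: 0.0912
grip_force: 0.0
```

Call:
{"op": "apply_moves", "data": {
  "delta_pos": [
    [0,0,0.02],
    [0,0,0.08],
    [0,0,0.15],
    [0,0,0.25],
    [0,0,0.35],
    [0,0,0.45],
    [0,0,0.5],
    [0,0,0.5]
  ],
  "dr": [
    [0,0,0],
    [0,0,0],
    [0,0,0],
    [0,0,0],
    [0,0,0],
    [0,0,0],
    [0,0,0],
    [0,0,0]
  ],
  "jaw": [1,1,1,1,1,1,1,1]
}}

```text
time: 38.53
tool_pos: [0.6251, -0.0197, 0.24]
tool_rot: [3.13, 0.0, 1.458]
contact_force: [0.2, 0.3, 0.4]
opening: 0.0917
grip_force: 0.0
```

Call:
{"op": "apply_moves", "data": {
  "delta_pos": [
    [-0.24,0.46,-0.03],
    [-0.24,0.46,-0.03],
    [-0.24,0.46,-0.03],
    [-0.24,0.46,-0.03],
    [-0.24,0.46,-0.03],
    [-0.24,0.46,-0.03],
    [-0.24,0.46,-0.03]
  ],
  "dr": [
    [0,0,-0.12],
    [0,0,-0.12],
    [0,0,-0.12],
    [0,0,-0.12],
    [0,0,-0.12],
    [0,0,-0.12],
    [0,0,-0.12]
  ],
  "jaw": [1,1,1,1,1,1,1]
}}

```text
time: 39.12
tool_pos: [0.5253, 0.1664, 0.2206]
tool_rot: [-3.141, 0.0, 1.402]
contact_force: [0.9, -0.4, -0.7]
opening: 0.0915
grip_force: 0.0
```

Call:
{"op": "apply_moves", "data": {
  "delta_pos": [
    [-0.236,0.453,0],
    [-0.236,0.453,0],
    [-0.236,0.453,0],
    [-0.236,0.453,0],
    [-0.236,0.453,0],
    [-0.236,0.453,0],
    [-0.236,0.453,0],
    [-0.236,0.453,0]
  ],
  "dr": [
    [0,0,-0.116],
    [0,0,-0.116],
    [0,0,-0.116],
    [0,0,-0.116],
    [0,0,-0.116],
    [0,0,-0.116],
    [0,0,-0.116],
    [0,0,-0.116]
  ],
  "jaw": [1,1,1,1,1,1,1,1]
}}

```text
time: 39.78
tool_pos: [0.4331, 0.3447, 0.2204]
tool_rot: [3.141, 0.001, 1.339]
contact_force: [0.3, -0.7, 0.0]
opening: 0.0915
grip_force: 0.0
```

```bash
cat > row.py <<'E'
import sys
from h import *
im=snap("top",sys.argv[1]); s=telemetry.observe(); print(s["time"],s["tool_pos"].round(4),s["tool_rot"][2].round(3))
hs=cv2.cvtColor(im,cv2.COLOR_RGB2HSV)
y=(hs[...,0]>20)&(hs[...,0]<35)&(hs[...,1]>80)&(hs[...,2]>120)
for k in comps(y,300):
    r=rect("top",k[2],.07); print("plate",r[0].round(4),r[1:],Ji(r[0]).round(4),"dang",round(float(r[3]-np.pi/2-JA),4))
h=cv2.cvtColor(im,cv2.COLOR_RGB2HSV);
E
python3 row.py t11
```

```text
39.8333 [0.4334 0.3443 0.2205] 1.338
plate [ 0.6232 -0.019 ] (np.float32(0.40927666), np.float32(0.06934582), np.float32(1.4597975)) [[ 0.0699 -0.0001]] dang 0.0018
```

Call:
{"op": "apply_moves", "data": {
  "delta_pos": [
    [0,0,-0.06],
    [0,0,-0.12],
    [0,0,-0.18],
    [0,0,-0.22],
    [0,0,-0.25],
    [0,0,-0.26],
    [0,0,-0.26],
    [0,0,-0.26]
  ],
  "dr": [
    [0,0,0],
    [0,0,0],
    [0,0,0],
    [0,0,0],
    [0,0,0],
    [0,0,0],
    [0,0,0],
    [0,0,0]
  ],
  "jaw": [1,1,1,1,1,1,0.8,0.6]
}}

```text
time: 40.5
tool_pos: [0.4333, 0.3451, 0.1173]
tool_rot: [3.141, -0.0, 1.338]
contact_force: [-0.1, 0.0, 0.7]
opening: 0.0826
grip_force: 0.0
```

Call:
{"op": "apply_moves", "data": {
  "delta_pos": [
    [0,0,0],
    [0,0,0],
    [0,0,0],
    [0,0,0],
    [0,0,0],
    [0,0,0],
    [0,0,0],
    [0,0,0]
  ],
  "dr": [
    [0,0,0],
    [0,0,0],
    [0,0,0],
    [0,0,0],
    [0,0,0],
    [0,0,0],
    [0,0,0],
    [0,0,0]
  ],
  "jaw": [0.4,0.3,0.1,0.1,0.1,0.1,0.1,0.1],
  "force": 40
}}

```text
time: 41.17
tool_pos: [0.4322, 0.3458, 0.1168]
tool_rot: [3.141, 0.0, 1.34]
contact_force: [0.4, 0.1, -0.1]
opening: 0.0297
grip_force: 0.0
```

Call:
{"op": "apply_moves", "data": {
  "delta_pos": [
    [0,0,0],
    [0,0,0],
    [0,0,0],
    [0,0,0],
    [0,0,0.002],
    [0,0,0.002]
  ],
  "dr": [
    [0,0,0],
    [0,0,0],
    [0,0,0],
    [0,0,0],
    [0,0,0],
    [0,0,0]
  ],
  "jaw": [0.1,0.1,0.1,0.1,0.1,0.1]
}}

```text
time: 41.67
tool_pos: [0.4317, 0.3454, 0.1168]
tool_rot: [-3.14, 0.001, 1.34]
contact_force: [-0.8, -0.3, -4.7]
opening: 0.0235
grip_force: 39.9
```

Call:
{"op": "apply_moves", "data": {
  "delta_pos": [
    [0,0,0.02],
    [0,0,0.06],
    [0,0,0.11],
    [0,0,0.17],
    [0,0,0.23],
    [0,0,0.28],
    [0,0,0.3],
    [0,0,0.3]
  ],
  "dr": [
    [0,0,0],
    [0,0,0],
    [0,0,0],
    [0,0,0],
    [0,0,0],
    [0,0,0],
    [0,0,0],
    [0,0,0]
  ],
  "jaw": [0.1,0.1,0.1,0.1,0.1,0.1,0.1,0.1]
}}

```text
time: 42.33
tool_pos: [0.4331, 0.3462, 0.2395]
tool_rot: [3.139, -0.003, 1.34]
contact_force: [0.6, 0.4, -7.2]
opening: 0.0234
grip_force: 39.9
```

Call:
{"op": "apply_moves", "data": {
  "delta_pos": [
    [0.02,-0.03,0],
    [0.05,-0.07,0],
    [0.09,-0.12,0],
    [0.13,-0.18,0],
    [0.17,-0.23,0],
    [0.21,-0.27,0],
    [0.24,-0.31,0],
    [0.25,-0.33,0]
  ],
  "dr": [
    [0,0,0.02],
    [0,0,0.04],
    [0,0,0.06],
    [0,0,0.08],
    [0,0,0.1],
    [0,0,0.11],
    [0,0,0.118],
    [0,0,0.118]
  ],
  "jaw": [0.1,0.1,0.1,0.1,0.1,0.1,0.1,0.1]
}}

```text
time: 43.0
tool_pos: [0.5331, 0.2112, 0.2352]
tool_rot: [-3.139, 0.003, 1.397]
contact_force: [-0.5, -0.2, -6.8]
opening: 0.0233
grip_force: 39.9
```

Call:
{"op": "apply_moves", "data": {
  "delta_pos": [
    [0.02,-0.03,0],
    [0.05,-0.07,0],
    [0.09,-0.12,0],
    [0.13,-0.18,0],
    [0.17,-0.23,0],
    [0.21,-0.28,0],
    [0.245,-0.32,0],
    [0.257,-0.333,0]
  ],
  "dr": [
    [0,0,0.02],
    [0,0,0.04],
    [0,0,0.06],
    [0,0,0.08],
    [0,0,0.1],
    [0,0,0.11],
    [0,0,0.118],
    [0,0,0.118]
  ],
  "jaw": [0.1,0.1,0.1,0.1,0.1,0.1,0.1,0.1]
}}

```text
time: 43.67
tool_pos: [0.6359, 0.0779, 0.2353]
tool_rot: [-3.139, 0.002, 1.455]
contact_force: [0.5, -1.0, -7.6]
opening: 0.0234
grip_force: 39.9
```

Call:
{"op": "apply_moves", "data": {
  "delta_pos": [
    [0,0,0],
    [0,0,-0.02],
    [0,0,-0.04],
    [0,0,-0.06],
    [0,0,-0.08],
    [0,0,-0.1],
    [0,0,-0.11],
    [0,0,-0.11]
  ],
  "dr": [
    [0,0,0],
    [0,0,0],
    [0,0,0],
    [0,0,0],
    [0,0,0],
    [0,0,0],
    [0,0,0],
    [0,0,0]
  ],
  "jaw": [0.1,0.1,0.1,0.1,0.1,0.1,0.1,0.1]
}}

```text
time: 44.33
tool_pos: [0.6342, 0.0808, 0.1919]
tool_rot: [-3.139, 0.0, 1.458]
contact_force: [-0.1, -0.2, -7.2]
opening: 0.0235
grip_force: 39.9
```

Call:
{"op": "apply_moves", "data": {
  "delta_pos": [
    [0,0,-0.002],
    [0,0,-0.004],
    [0,0,-0.006],
    [0,0,-0.007],
    [0,0,-0.007]
  ],
  "dr": [
    [0,0,0],
    [0,0,0],
    [0,0,0],
    [0,0,0],
    [0,0,0]
  ],
  "jaw": [0.1,0.1,0.1,0.1,0.1]
}}

```text
time: 44.75
tool_pos: [0.6351, 0.0806, 0.1909]
tool_rot: [3.141, -0.0, 1.458]
contact_force: [-0.2, -0.2, -6.5]
opening: 0.0237
grip_force: 39.9
```

Call:
{"op": "apply_moves", "data": {
  "delta_pos": [
    [0,0,-0.002],
    [0,0,-0.004],
    [0,0,-0.006],
    [0,0,-0.006],
    [0,0,-0.006]
  ],
  "dr": [
    [0,0,0],
    [0,0,0],
    [0,0,0],
    [0,0,0],
    [0,0,0]
  ],
  "jaw": [0.1,0.1,0.1,0.1,0.1]
}}

```text
time: 45.17
tool_pos: [0.635, 0.0806, 0.1882]
tool_rot: [-3.141, 0.0, 1.458]
contact_force: [0.3, 0.1, -7.1]
opening: 0.0237
grip_force: 39.9
```

Call:
{"op": "apply_moves", "data": {
  "delta_pos": [
    [0,0,-0.001],
    [0,0,-0.002],
    [0,0,-0.003],
    [0,0,-0.003]
  ],
  "dr": [
    [0,0,0],
    [0,0,0],
    [0,0,0],
    [0,0,0]
  ],
  "jaw": [0.1,0.1,0.1,0.1]
}}

```text
time: 45.5
tool_pos: [0.635, 0.0806, 0.187]
tool_rot: [-3.142, -0.0, 1.458]
contact_force: [0.6, -0.6, -7.7]
opening: 0.0237
grip_force: 39.9
```

Call:
{"op": "apply_moves", "data": {
  "delta_pos": [
    [0,0,-0.001],
    [0,0,-0.002],
    [0,0,-0.003],
    [0,0,-0.003]
  ],
  "dr": [
    [0,0,0],
    [0,0,0],
    [0,0,0],
    [0,0,0]
  ],
  "jaw": [0.1,0.1,0.1,0.1]
}}

```text
time: 45.83
tool_pos: [0.6352, 0.0807, 0.1868]
tool_rot: [3.14, -0.0, 1.458]
contact_force: [-1.2, -0.4, -0.9]
opening: 0.0233
grip_force: 39.9
```

Call:
{"op": "apply_moves", "data": {
  "delta_pos": [
    [0,0,0],
    [0,0,0],
    [0,0,0],
    [0,0,0],
    [0,0,0],
    [0,0,0],
    [0,0,0]
  ],
  "dr": [
    [0,0,0],
    [0,0,0],
    [0,0,0],
    [0,0,0],
    [0,0,0],
    [0,0,0],
    [0,0,0]
  ],
  "jaw": [0.3,0.35,0.45,0.6,0.6,0.6,0.6]
}}

```text
time: 46.42
tool_pos: [0.6351, 0.0806, 0.186]
tool_rot: [3.141, -0.0, 1.458]
contact_force: [-0.9, 0.5, 0.1]
opening: 0.0544
grip_force: 0.0
```

Call:
{"op": "apply_moves", "data": {
  "delta_pos": [
    [0,0,0.03],
    [0,0,0.06],
    [0,0,0.1],
    [0,0,0.15],
    [0,0,0.15],
    [0,0,0.15],
    [0,0,0.15],
    [0,0,0.15]
  ],
  "dr": [
    [0,0,0],
    [0,0,0],
    [0,0,0],
    [0,0,0],
    [0,0,0],
    [0,0,0],
    [0,0,0],
    [0,0,0]
  ],
  "jaw": [0.6,0.6,0.6,0.6,1,1,1,1]
}}

```text
time: 47.08
tool_pos: [0.6345, 0.0806, 0.2445]
tool_rot: [-3.139, 0.0, 1.458]
contact_force: [0.5, -0.3, -0.3]
opening: 0.0779
grip_force: 0.0
```

```bash
python3 row.py t12; python3 - <<'E'
from h import *
im=cv2.imread("pics/t12.png")[:,:,::-1].copy(); hs=cv2.cvtColor(im,cv2.COLOR_RGB2HSV)
for n,m in (("tin",(hs[...,1]<45)&(hs[...,2]>165)),("blue",(hs[...,0]>105)&(hs[...,0]<125)&(hs[...,1]>150)&(hs[...,2]>90)),("pink",(hs[...,0]>160)&(hs[...,2]>130)&(hs[...,1]>60))):
    m=m.copy(); m[:110]=0; m[200:]=0; m[:,215:]=0; m[:,:115]=0
    for k in comps(m,80): r=rect("top",k[2],.095); print(n,k[0],k[1].round(1),r[0].round(4),r[1:3])
E
```

```text
47.1333 [0.6345 0.0806 0.2446] 1.458
plate [ 0.6249 -0.0093] (np.float32(0.070468396), np.float32(0.06451424), np.float32(-0.02625668)) [[0.0706 0.0098]] dang -1.4843
plate [ 0.6085 -0.1473] (np.float32(0.1508722), np.float32(0.06911158), np.float32(1.4590508)) [[ 0.0698 -0.1291]] dang 0.0011
tin 380 [167.5 163.6] [0.599  0.3471] (np.float32(0.05818541), np.float32(0.05774264))
blue 390 [137.7 133.1] [0.6812 0.4251] (np.float32(0.06102747), np.float32(0.058580674))
pink 424 [128.3 166.9] [0.5926 0.4513] (np.float32(0.06271624), np.float32(0.05971108))
```

View pics/t12.png

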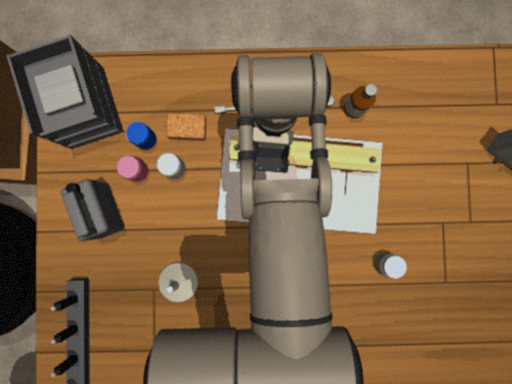

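Only the tins, jug look-alike and funnel are on the left now, and the jug is hidden under the arm on the plate. The tin at (167.5,163.6) is untouched, at world (0.599, 0.347).

Call:
{"op": "apply_moves", "data": {
  "delta_pos": [
    [-0.09,0.666,0],
    [-0.09,0.666,0],
    [-0.09,0.666,0],
    [-0.09,0.666,0],
    [-0.09,0.666,0],
    [-0.09,0.666,0],
    [-0.09,0.666,0],
    [-0.09,0.666,0]
  ],
  "dr": [
    [0,0,0],
    [0,0,0],
    [0,0,0],
    [0,0,0],
    [0,0,0],
    [0,0,0],
    [0,0,0],
    [0,0,0]
  ],
  "jaw": [1,1,1,1,1,1,1,1]
}}

```text
time: 47.8
tool_pos: [0.5969, 0.352, 0.2442]
tool_rot: [-3.139, -0.0, 1.464]
contact_force: [0.9, -0.1, 0.5]
opening: 0.0916
grip_force: 0.0
```

Call:
{"op": "apply_moves", "data": {
  "delta_pos": [
    [0,0,0],
    [0,0,0],
    [0,0,-0.08],
    [0,0,-0.16],
    [0,0,-0.22],
    [0,0,-0.27],
    [0,0,-0.27],
    [0,0,-0.27]
  ],
  "dr": [
    [0,0,0],
    [0,0,0],
    [0,0,0],
    [0,0,0],
    [0,0,0],
    [0,0,0],
    [0,0,0],
    [0,0,0]
  ],
  "jaw": [1,1,1,1,1,1,1,1]
}}

```text
time: 48.47
tool_pos: [0.5992, 0.3451, 0.1374]
tool_rot: [-3.14, 0.001, 1.456]
contact_force: [-0.4, 0.1, 0.2]
opening: 0.0918
grip_force: 0.0
```

```bash
python3 look.py t13; python3 - <<'E'
from h import *
s=snap("scene","s13")
cv2.imwrite("pics/s13c.png",cv2.resize(s[120:270,190:390],(800,600),interpolation=cv2.INTER_CUBIC)[:,:,::-1])
E
```

```text
48.5167 [0.6001 0.3459 0.1391] 1.456
```

View pics/s13c.png

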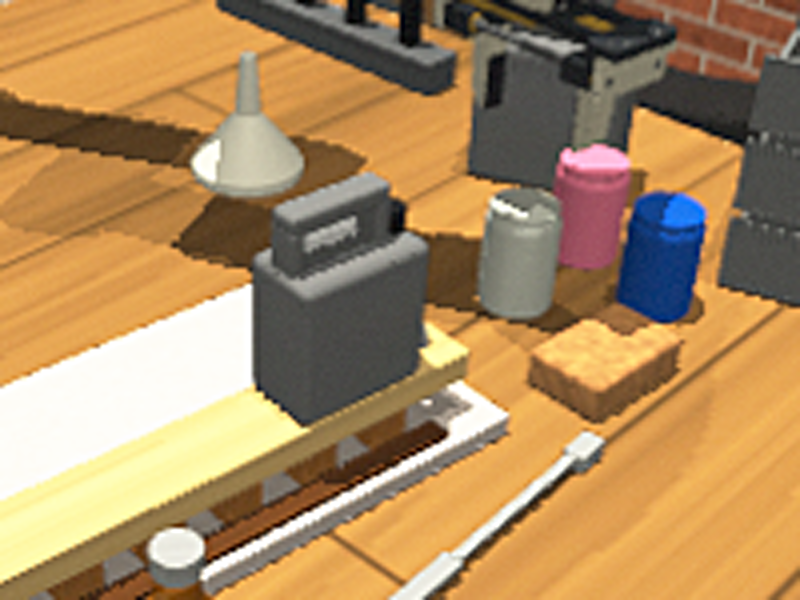

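The jug stands upright on the plate's left half at (340,310), the blocks under it look in place, and the tin is free at (520,255). Grasping the tin.

Call:
{"op": "apply_moves", "data": {
  "delta_pos": [
    [0,0,-0.06],
    [0,0,-0.12],
    [0,0,-0.18],
    [0,0,-0.22],
    [0,0,-0.245],
    [0,0,-0.25],
    [0,0,-0.25],
    [0,0,-0.25]
  ],
  "dr": [
    [0,0,0],
    [0,0,0],
    [0,0,0],
    [0,0,0],
    [0,0,0],
    [0,0,0],
    [0,0,0],
    [0,0,0]
  ],
  "jaw": [1,1,1,1,1,1,1,0.9]
}}

```text
time: 49.23
tool_pos: [0.6002, 0.3474, 0.0399]
tool_rot: [3.139, -0.002, 1.458]
contact_force: [-0.3, -0.1, 0.2]
opening: 0.0884
grip_force: 0.0
```

Call:
{"op": "apply_moves", "data": {
  "delta_pos": [
    [0,0,0],
    [0,0,0],
    [0,0,0],
    [0,0,0],
    [0,0,0],
    [0,0,0],
    [0,0,0],
    [0,0,0.002]
  ],
  "dr": [
    [0,0,0],
    [0,0,0],
    [0,0,0],
    [0,0,0],
    [0,0,0],
    [0,0,0],
    [0,0,0],
    [0,0,0]
  ],
  "jaw": [0.8,0.72,0.66,0.6,0.5,0.5,0.5,0.5],
  "force": 35
}}

```text
time: 49.9
tool_pos: [0.5991, 0.347, 0.0386]
tool_rot: [3.141, -0.0, 1.458]
contact_force: [1.1, 0.7, -2.5]
opening: 0.0632
grip_force: 35.0
```

Call:
{"op": "apply_moves", "data": {
  "delta_pos": [
    [0,0,0.02],
    [0,0,0.06],
    [0,0,0.13],
    [0,0,0.2],
    [0,0,0.27],
    [0,0,0.34],
    [0,0,0.38],
    [0,0,0.38]
  ],
  "dr": [
    [0,0,0],
    [0,0,0],
    [0,0,0],
    [0,0,0],
    [0,0,0],
    [0,0,0],
    [0,0,0],
    [0,0,0]
  ],
  "jaw": [0.5,0.5,0.5,0.5,0.5,0.5,0.5,0.5]
}}

```text
time: 50.57
tool_pos: [0.6007, 0.3477, 0.1953]
tool_rot: [3.135, -0.004, 1.458]
contact_force: [1.0, 0.3, -2.1]
opening: 0.0625
grip_force: 35.0
```

Call:
{"op": "apply_moves", "data": {
  "delta_pos": [
    [-0.03,-0.04,0],
    [-0.08,-0.1,0],
    [-0.14,-0.17,0],
    [-0.2,-0.25,0],
    [-0.26,-0.32,0],
    [-0.32,-0.4,0],
    [-0.37,-0.46,0],
    [-0.397,-0.492,0]
  ],
  "dr": [
    [0,0,0],
    [0,0,0],
    [0,0,0],
    [0,0,0],
    [0,0,0],
    [0,0,0],
    [0,0,0],
    [0,0,0]
  ],
  "jaw": [0.5,0.5,0.5,0.5,0.5,0.5,0.5,0.5]
}}

```text
time: 51.23
tool_pos: [0.4364, 0.1477, 0.189]
tool_rot: [-3.137, 0.002, 1.457]
contact_force: [0.8, 1.2, -3.8]
opening: 0.0632
grip_force: 35.0
```

Call:
{"op": "apply_moves", "data": {
  "delta_pos": [
    [0,-0.04,0],
    [0,-0.12,0],
    [0,-0.22,0],
    [0,-0.32,0],
    [0,-0.42,0],
    [0,-0.52,0],
    [0,-0.62,0],
    [0,-0.671,0]
  ],
  "dr": [
    [0,0,0],
    [0,0,0],
    [0,0,0],
    [0,0,0],
    [0,0,0],
    [0,0,0],
    [0,0,0],
    [0,0,0]
  ],
  "jaw": [0.5,0.5,0.5,0.5,0.5,0.5,0.5,0.5]
}}

```text
time: 51.9
tool_pos: [0.4391, -0.1219, 0.1893]
tool_rot: [-3.14, 0.001, 1.455]
contact_force: [0.5, 0.2, -3.8]
opening: 0.063
grip_force: 35.0
```

Call:
{"op": "apply_moves", "data": {
  "delta_pos": [
    [0.02,0,0],
    [0.06,0,0],
    [0.12,0,0],
    [0.2,0,0],
    [0.28,0,0],
    [0.36,0,0],
    [0.41,0,0],
    [0.43,0,0]
  ],
  "dr": [
    [0,0,0],
    [0,0,0],
    [0,0,0],
    [0,0,0],
    [0,0,0],
    [0,0,0],
    [0,0,0],
    [0,0,0]
  ],
  "jaw": [0.5,0.5,0.5,0.5,0.5,0.5,0.5,0.5]
}}

```text
time: 52.57
tool_pos: [0.6141, -0.1172, 0.1879]
tool_rot: [-3.139, -0.001, 1.459]
contact_force: [-1.1, -0.4, -3.7]
opening: 0.0628
grip_force: 35.0
```

Call:
{"op": "apply_moves", "data": {
  "delta_pos": [
    [0,0,-0.01],
    [0,0,-0.04],
    [0,0,-0.07],
    [0,0,-0.1],
    [0,0,-0.13],
    [0,0,-0.16],
    [0,0,-0.18],
    [0,0,-0.185]
  ],
  "dr": [
    [0,0,0],
    [0,0,0],
    [0,0,0],
    [0,0,0],
    [0,0,0],
    [0,0,0],
    [0,0,0],
    [0,0,0]
  ],
  "jaw": [0.5,0.5,0.5,0.5,0.5,0.5,0.5,0.5]
}}

```text
time: 53.23
tool_pos: [0.6102, -0.1175, 0.1141]
tool_rot: [-3.137, -0.001, 1.458]
contact_force: [0.0, 0.1, -4.1]
opening: 0.0627
grip_force: 35.0
```

Call:
{"op": "apply_moves", "data": {
  "delta_pos": [
    [0,0,-0.001],
    [0,0,-0.003],
    [0,0,-0.005],
    [0,0,-0.005]
  ],
  "dr": [
    [0,0,0],
    [0,0,0],
    [0,0,0],
    [0,0,0]
  ],
  "jaw": [0.5,0.5,0.5,0.5]
}}

```text
time: 53.57
tool_pos: [0.6125, -0.1183, 0.1153]
tool_rot: [3.141, 0.0, 1.458]
contact_force: [-0.3, -0.2, -5.0]
opening: 0.0628
grip_force: 35.0
```

Call:
{"op": "apply_moves", "data": {
  "delta_pos": [
    [0,0,-0.003],
    [0,0,-0.006],
    [0,0,-0.009],
    [0,0,-0.012],
    [0,0,-0.012],
    [0,0,-0.012]
  ],
  "dr": [
    [0,0,0],
    [0,0,0],
    [0,0,0],
    [0,0,0],
    [0,0,0],
    [0,0,0]
  ],
  "jaw": [0.5,0.5,0.5,0.5,0.5,0.5]
}}

```text
time: 54.07
tool_pos: [0.6122, -0.1182, 0.1098]
tool_rot: [-3.141, -0.0, 1.458]
contact_force: [1.3, 0.5, -4.0]
opening: 0.0631
grip_force: 35.0
```

Call:
{"op": "apply_moves", "data": {
  "delta_pos": [
    [0,0,-0.001],
    [0,0,-0.002],
    [0,0,-0.003],
    [0,0,-0.003]
  ],
  "dr": [
    [0,0,0],
    [0,0,0],
    [0,0,0],
    [0,0,0]
  ],
  "jaw": [0.5,0.5,0.5,0.5]
}}

```text
time: 54.4
tool_pos: [0.6122, -0.1182, 0.1087]
tool_rot: [3.142, 0.0, 1.458]
contact_force: [-0.1, 0.6, -3.4]
opening: 0.0631
grip_force: 35.0
```

Call:
{"op": "apply_moves", "data": {
  "delta_pos": [
    [0,0,-0.001],
    [0,0,-0.002],
    [0,0,-0.003],
    [0,0,-0.003]
  ],
  "dr": [
    [0,0,0],
    [0,0,0],
    [0,0,0],
    [0,0,0]
  ],
  "jaw": [0.5,0.5,0.5,0.5]
}}

```text
time: 54.73
tool_pos: [0.6123, -0.1183, 0.1085]
tool_rot: [3.141, 0.0, 1.458]
contact_force: [-4.1, -0.8, 4.6]
opening: 0.063
grip_force: 35.0
```

Call:
{"op": "apply_moves", "data": {
  "delta_pos": [
    [0,0,0.002],
    [0,0,0.002],
    [0,0,0.002],
    [0,0,0.002],
    [0,0,0.002],
    [0,0,0.002],
    [0,0,0.002],
    [0,0,0.002]
  ],
  "dr": [
    [0,0,0],
    [0,0,0],
    [0,0,0],
    [0,0,0],
    [0,0,0],
    [0,0,0],
    [0,0,0],
    [0,0,0]
  ],
  "jaw": [0.5,0.72,0.76,0.85,0.95,1,1,1]
}}

```text
time: 55.4
tool_pos: [0.6123, -0.1182, 0.1083]
tool_rot: [3.141, 0.0, 1.458]
contact_force: [-0.2, 0.9, 0.3]
opening: 0.091
grip_force: 0.0
```

Call:
{"op": "apply_moves", "data": {
  "delta_pos": [
    [0,0,0.03],
    [0,0,0.08],
    [0,0,0.15],
    [0,0,0.22],
    [0,0,0.3],
    [0,0,0.3],
    [0,0,0.3],
    [0,0,0.3]
  ],
  "dr": [
    [0,0,0],
    [0,0,0],
    [0,0,0],
    [0,0,0],
    [0,0,0],
    [0,0,0],
    [0,0,0],
    [0,0,0]
  ],
  "jaw": [1,1,1,1,1,1,1,1]
}}

```text
time: 56.07
tool_pos: [0.6119, -0.1181, 0.2278]
tool_rot: [-3.141, -0.0, 1.458]
contact_force: [0.4, -0.7, -0.2]
opening: 0.0916
grip_force: 0.0
```

Call:
{"op": "apply_moves", "data": {
  "delta_pos": [
    [-0.5,-0.5,0],
    [-0.5,-0.5,0],
    [-0.5,-0.5,0],
    [-0.5,-0.5,0],
    [-0.5,-0.5,0],
    [-0.5,-0.5,0],
    [-0.5,-0.5,0],
    [-0.5,-0.5,0]
  ],
  "dr": [
    [0,0,0],
    [0,0,0],
    [0,0,0],
    [0,0,0],
    [0,0,0],
    [0,0,0],
    [0,0,0],
    [0,0,0]
  ],
  "jaw": [1,1,1,1,1,1,1,1]
}}

```text
time: 56.73
tool_pos: [0.4079, -0.3215, 0.2268]
tool_rot: [-3.138, -0.0, 1.452]
contact_force: [0.3, 0.3, 0.6]
opening: 0.0918
grip_force: 0.0
```

```bash
python3 - <<'E'
from h import *
t=snap("top","t20"); s=snap("scene","s20")
a=cv2.resize(t[95:245,170:390],(400,272),interpolation=cv2.INTER_CUBIC);b=cv2.resize(s[120:300,120:384],(400,272),interpolation=cv2.INTER_CUBIC)
cv2.imwrite("pics/c20.png",cv2.resize(np.hstack([b,a]),(800,272))[:,:,::-1])
E
python3 row.py t21
```

```text
56.8833 [ 0.412  -0.3178  0.2273] 1.457
plate [ 0.6214 -0.0345] (np.float32(0.12805459), np.float32(0.068836875), np.float32(1.4614044)) [[ 0.0699 -0.0157]] dang 0.0034
plate [ 0.6034 -0.1828] (np.float32(0.08017527), np.float32(0.06635665), np.float32(1.4326063)) [[ 0.0687 -0.165 ]] dang -0.0254
```

View pics/c20.png

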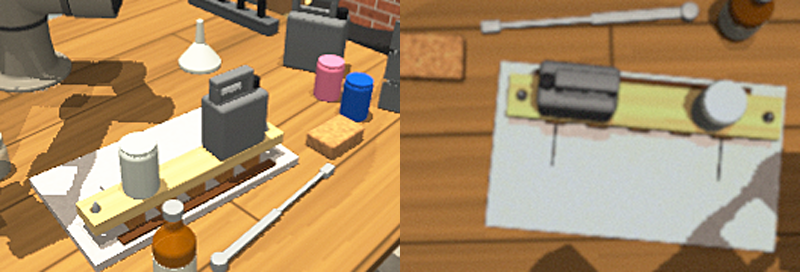

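Both weights stand upright on the plate: jug at (580,90) in the top half, tin at (722,105). One last check of the blocks under the plate.

```bash
python3 - <<'E'
from h import *
s=cv2.imread("pics/s20.png")
o=cv2.resize(s[200:310,165:312],(800,600),interpolation=cv2.INTER_CUBIC); k=np.array([800/147,600/110])
for Y in(-.13,-.065,0,.065,.13):
    for e in(-.016,.016):
        w=J([.102,Y+e])[0]; a,b=[tuple(((proj("scene",[*w,z])-[165,200]+.5)*k).astype(int).tolist()) for z in(.024,.046)]; cv2.line(o,a,b,(0,255,0),1)
cv2.imwrite("pics/c21.png",o)
E
```

```text
(no output)
```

View pics/c21.png

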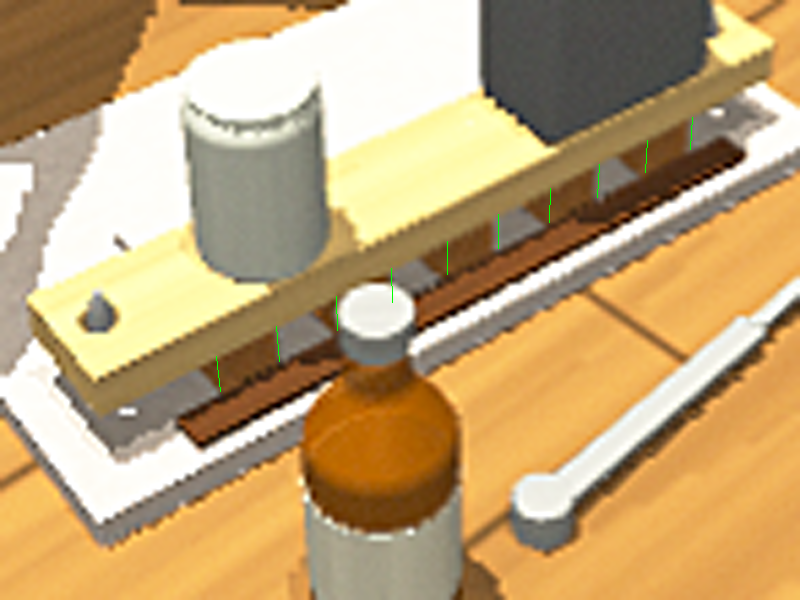

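The predicted block edges (green) match all the visible block ends, so the row is intact and the plate is flush. Handing in.

```bash
python3 -c "
from cell import job; print(job.hand_in())"
```

```text
the job is handed in; nothing more can be done
None
```

I handed the job in at about 57 s: my last pictures show the five blocks in an even row against the rail, the plate flush over both pins, and the jug and tin upright on its left and right halves, but hand-in returned no verdict.

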